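# Load a label roll into its desk dispenser

### The arm

A 6-joint arm with a two-finger parallel gripper is mounted at the origin on a cart in front of the work surface, level with it; the furniture and walls round the work are solid. World frame = base frame: x ahead of the robot, y to its left, z up, the work surface at z = 0. Lengths are in m, angles in rad, forces in N, time in s.
With the tool pointing down it reaches from about 0.325 to 0.775 m from the base axis. Payload 9.3 kg.
Tool frame: the origin (TCP) lies between the finger pads; the fingertips stand 17 mm ahead of it and the grasp point (between the pads) lies 2 mm behind it; z points along the fingers, y is the line along which they close (so a half turn about z gives the same grasp; the last joint's range is limited). The gripper opens to 85 mm and grips with 20 to 120 N. Pads are 22 mm wide; open, the fingers measure 114 mm over their backs; the gripper's body (76 mm by 85 mm) begins 54 mm behind the grasp point. The pads swing forward as they close: fully open they stand 13 mm farther back than shut.
Start: joints at [-0.153, 0.259, 0.021, 1.334, 0, 1.418], TCP at [0.55, -0, 0.221] pointing down, gripper open.
Joint ranges: [-3.04, 3.04], [-0.91, 1.82], [-1.04, 1.36], [-1.92, 1.95], [-1.52, 1.45], [-3.14, 3.14]. Speed limits (rad/s): [2.22, 2.22, 2.79, 3.14, 3.14, 3.14].

### API

Orientations are given as a unit quaternion [x, y, z, w].
In Python, from rig import ctrl, cams, finder gives the robot as it stands. The module is installed in compiled form; this text tells all that it offers.
- The arm moves only by the tool play_rows, never from a script. Its argument "commands" is a list of rows, each an object of numbers: "grip": the opening, from 0 (shut) to 1 (fully open); "tx", "ty", "tz": the shift along the world's x, y, z in cm; "ax", "ay", "az": the turn, a rotation vector about the world's x, y, z in rad. In form: [{"grip": .., "tx": .., "ty": .., "tz": .., "ax": .., "ay": .., "az": ..}, ...]. A call has exactly 10 rows; each row is the pose to reach, as a shift and turn from the pose commanded when the call began; what a row does not reach only later rows make up. A row lasts 1/12 s, in which the tool goes at most 41.7 mm and 7.16 degrees, less where a joint would pass 70% of its speed; a pose out of reach is approached as far as the arm can. A call with a gripper value outside its range is refused whole. The fingers move at their own pace and stop on an object; the grip force is fixed at half the most. Time passes only in rows, so rows that repeat a pose let the fingers close, or fill a call up. It gives the time, the measured TCP pose, the force, the opening and the grip force at its end, in the units of the state.
- ctrl.sense(): the state, without advancing time (a new reading comes with each control period).
- cams.capture(name): name is "scene" or "side" or "wrist"; returns (picture, depth): 400x640x3 uint8, red, green, blue; 400x640 float32, m along the optical axis (not along the pixel's ray), 0 where there is no reading.
- cams.camera_model(name): a dict with "mtx" (3x3 intrinsics, pixels), "camera_from_world" (4x4, takes a point from world to camera coordinates). Camera axes: x right, y down, z forward; pixel columns grow to the right and rows downward; lengths in m; the calibration is good to about 2 mm. A picture is of the moment at which its call begins: read the wrist's pose just before it. camera_model takes no time and is no camera call; for the wrist camera it gives the pose at the moment of the call.
- ctrl.close_job(): hands the job in; it is judged then, once.
Trained networks look in the newest picture that a camera, given by its name, has taken for a name from the list of things; names that differ only in an ending like _2 or _b are one class to them, and where a whole thing is asked for, a point or a joint stands for the part that bears it (a point fixed in the world has none). Each returns a list of dicts, best first, with "score" (0 to 1); they miss things now and then, are a little off and sometimes report something else, mostly with a low value. They report only what shows in the picture. A call takes as long as a camera call. They do not tell look-alikes from the thing itself.
- finder.recognise(thing, camera): "point" ([x, y, z] in m, in world coordinates, good to about 4 mm: the middle of the surface that is visible of it).
- finder.place_of(thing, camera): "point" ([x, y, z] in m, in world coordinates, good to about 4 mm: a listed point, or the origin of a listed thing).
The state is a dict: "time_s": time; "joints": joint angles; "dq": joint speeds; "tau": joint torques, N m; "ee_pos": TCP position; "tcp_rot": TCP orientation; "ft_force": force on the tool from outside, world axes, zero at the start; "moment": the same for the moment, N m; "width": finger opening in m; "gripper_force": force on a finger pad.
Only numpy, scipy, OpenCV 4.12 (cv2) and the standard library are available. Lean on these libraries where they do the work, as an engineer would, in place of code of your own. Each camera call takes 0.05 s, during which the arm holds its last target. There are 200 camera calls.

### The job

Load the dispenser on the desk: stand the roll of blank labels on the ribs between the dispenser's two blue cheeks, then thread the steel spindle through the first cheek, the roll and the other cheek, and push it fully home, so that its red head sits flat against the cheek. The pair of cheeks is clamped a little to one side or the other, nobody has measured how far, so feel for their holes; ease the spindle in without ramming it, let go of everything, and leave the other things on the desk where they are.

Things in the scene. Friction and masses are not known exactly. Their poses are not given: they have to be found in the camera images.
- dispenser: Label dispenser, fixed: grey base 110 (x) x 114 (y) x 6 mm, origin under its centre at desk level, yaw varies. On it two upright blue cheeks, 56 wide (x), 10 thick, top at z = 80 mm, inner faces at y = +-29, outer faces at y = +-39 mm, on low feet (y to +-53, z to 11 mm). Each has a 12 mm hole along y, in the middle of its width, at z = 47 mm. A bar at the front (x = -47) is 15 mm high.
- saddle (a point): Point between the cheeks (dispenser frame 0, 0, 43 mm) where the centre of a roll lies when it rests on the base's two ribs (17 mm high). The cheeks stand rigid and square to the base, but both together are shifted along the dispenser's x by an unknown amount within +-12 mm; no pose tells it: feel the cheeks' side edges (x = +-28 mm plus the shift) or their holes, or see them.
- roll_cradle: Grey cradle fixed to the desk, 70 x 66 mm, on which the roll stands at first, on two ribs up to 17 mm above the desk; origin under its centre at desk level.
- roll: Roll of blank white labels on a brown cardboard core, loose, 0.11 to 0.2 kg: 62 mm diameter, 50 mm wide, bore 38 mm, wide enough for the spindle wherever the cheeks stand. Origin at its centre; bore along its y axis, level. It stands on its rim, centre 43 mm above the desk, and can be gripped across its diameter from above at the height of its centre. It may spin about its y axis.
- pin_rest: Grey rest fixed to the desk with two notched posts up to 39 mm high, 30 mm wide and 8 mm thick, 22 mm either side of its origin along y, in which the spindle lies; base 46 x 62 mm; origin under its centre at desk level.
- pin: Steel spindle, loose, 0.09 kg: round shaft of 10 mm diameter with a flat red head (24 mm diameter, 6 mm thick) at one end. Origin on the axis at the inner face of the head; +y runs along the shaft to the tip, 112 mm away; the last 13 mm taper to 7 mm diameter. It first lies level, axis 36 mm above the desk, on posts at 34 and 78 mm from the head. It may go in from either side.
- pin_head (a point): Centre of the back of the red head, 6 mm behind the spindle's origin. A gripper holding the shaft is in the way of the last stretch: let go once the nose is in the far cheek, then push the spindle home here.
- pin_tip (a point): Tip of the spindle, 112 mm from the inner face of its head.
- stone_egg: Bystander: mottled green stone egg, 48 x 48 x 58 mm; origin under it.
- green_stone: Bystander: flat green palm stone, 46 x 63 x 22 mm.
- heart: Bystander: flat rose stone heart, 55 x 58 x 23 mm.
- masking_tape: Bystander: roll of beige tape lying flat, 104 x 102 x 25 mm.
- clear_point: Bystander: clear white crystal point standing upright, 40 x 34 x 140 mm.
- purple_point: Bystander: purple crystal point standing upright, 46 x 36 x 125 mm.
Things that resemble listed ones, but are neither listed nor needed, are in the scene too. What is shaped like the roll but pink or turquoise is not meant.

How it is judged:
By the outcome, as a careful person would: the job done as asked, in the order asked, and still so for the second after the job is handed in, with the robot touching nothing.
It also fails if it takes over 72 s, if anything falls off the work surface, if the arm or the gripper's body presses on something with over 40 N, if the wrist force passes 120 N, or if a joint passes its speed limit or range.

## Working session

There is one attempt and no reset: what is moved stays moved. The work goes in short steps, Python scripts to look and compute and a tool call to move; the robot and the scene stay as the last step left them, time stands still between calls to the robot, and variables do not carry over. Pictures are saved under pics/ and viewed, at most 10 in all, crops included, and the job is handed in when it is done.

Besides the shell and the picture viewer there is one more tool, called after ">>>" in YAML: its name, and indented under it one key for each argument. play_rows: Moves the arm, as the interface text tells. Its arguments: {"type":"object","properties":{"commands":{"type":"array","items":{"type":"object","properties":{"grip":{"type":"number"},"tx":{"type":"number"},"ty":{"type":"number"},"tz":{"type":"number"},"ax":{"type":"number"},"ay":{"type":"number"},"az":{"type":"number"}}}}},"required":["commands"]}

```bash
mkdir -p pics; cat > h.py <<'E'
import numpy as np, cv2
from rig import ctrl, cams, finder
def cap(n,f=None):
    m=cams.camera_model(n); im,d=cams.capture(n)
    if f: cv2.imwrite('pics/'+f,im[:,:,::-1])
    return im,d,m
def cloud(d,m):
    K=np.array(m['mtx']);T=np.linalg.inv(np.array(m['camera_from_world']))
    v,u=np.mgrid[:d.shape[0],:d.shape[1]]
    P=np.stack([(u-K[0,2])/K[0,0]*d,(v-K[1,2])/K[1,1]*d,d],-1)
    W=P@T[:3,:3].T+T[:3,3]; W[d==0]=np.nan
    return W
E
python3 - <<'E'
from h import *
np.set_printoptions(precision=4,suppress=True)
a=cap('scene'); b=cap('side')
cv2.imwrite('pics/a.png',cv2.resize(np.vstack([a[0],b[0]])[:,:,::-1],(480,600)))
cv2.imwrite('pics/s1.png',a[0][:,:,::-1]);cv2.imwrite('pics/s2.png',b[0][:,:,::-1])
np.savez('c.npz',s=cloud(a[1],a[2]),d=cloud(b[1],b[2]),si=a[0],di=b[0])
for m in a,b: print(np.linalg.inv(np.array(m[2]['camera_from_world']))[:3])
for t in ['dispenser','saddle','roll','roll_cradle','pin','pin_head','pin_tip','pin_rest']:
  for c in ['scene','side']:
    print(t,c,[(np.round(r['point'],3).tolist(),round(r['score'],2)) for r in finder.place_of(t,c)[:4]])
print(ctrl.sense())
E
```

```text
[[ 0.6638 -0.5233  0.5343 -0.101 ]
 [-0.7479 -0.4708  0.468  -0.6479]
 [ 0.0067 -0.7103 -0.7039  1.0105]]
[[ 0.8893 -0.2592  0.3769  0.0566]
 [-0.4571 -0.4777  0.7502 -1.082 ]
 [-0.0144 -0.8394 -0.5433  0.8111]]
dispenser scene [([0.533, 0.019, 0.002], 0.77)]
dispenser side [([0.539, 0.018, -0.001], 0.75)]
saddle scene [([0.536, 0.016, 0.048], 0.78)]
saddle side [([0.536, 0.024, 0.04], 0.79)]
roll scene [([0.491, 0.287, 0.042], 0.77), ([0.553, 0.198, 0.027], 0.7), ([0.592, 0.303, 0.03], 0.6)]
roll side [([0.555, 0.192, 0.026], 0.86), ([0.49, 0.286, 0.042], 0.73), ([0.595, 0.306, 0.025], 0.48)]
roll_cradle scene [([0.487, 0.287, -0.001], 0.67)]
roll_cradle side [([0.491, 0.284, 0.002], 0.6)]
pin scene [([0.496, -0.345, 0.034], 0.56), ([0.44, 0.135, -0.001], 0.47)]
pin side [([0.499, -0.348, 0.034], 0.52), ([0.474, -0.241, 0.034], 0.23)]
pin_head scene [([0.495, -0.355, 0.035], 0.58)]
pin_head side [([0.496, -0.355, 0.033], 0.73)]
pin_tip scene [([0.472, -0.239, 0.035], 0.46)]
pin_tip side [([0.472, -0.242, 0.032], 0.71)]
pin_rest scene [([0.485, -0.293, -0.0], 0.67)]
pin_rest side [([0.483, -0.293, -0.0], 0.77)]
{'time_s': 0.9, 'joints': array([-0.1526,  0.2586,  0.0215,  1.3337, -0.    ,  1.4182]), 'dq': array([0.001 , 0.0004, 0.0013, 0.0015, 0.0006, 0.0017]), 'tau': array([ -0.0016, -55.5371,  34.4734,   0.0014,  -0.0002,  -0.    ]), 'ee_pos': array([ 0.55  , -0.    ,  0.2212]), 'tcp_rot': array([0.7071, 0.7071, 0.    , 0.    ]), 'ft_force': array([-0.7658, -0.2253, -0.5535]), 'moment': array([-0.0304, -0.0214,  0.0181]), 'gripper_force': 0.0, 'width': 0.08531631044952036}
```

View pics/s1.png

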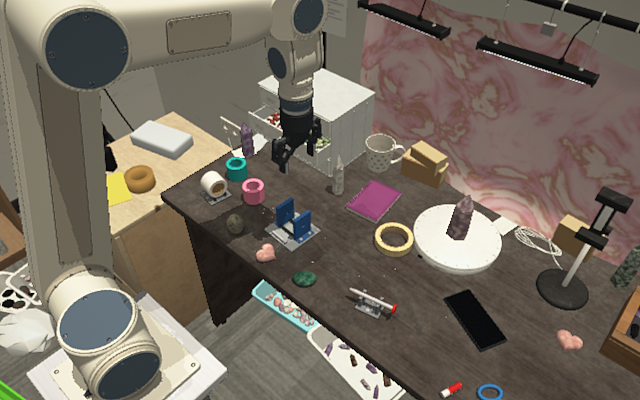

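View pics/s2.png

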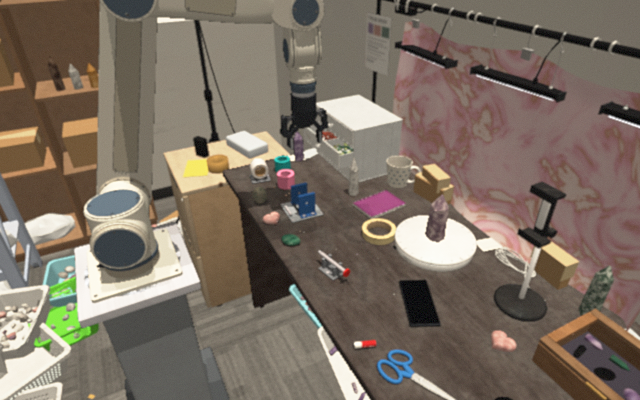

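The scene picture shows the white roll on its cradle at (212,183), with look-alikes in pink (253,190) and turquoise (236,168). The white one at (0.49, 0.287, 0.042) fits, since it is white with a brown core and stands on the cradle. The blue cheeks are at (292,222). The pin lies on its rest at (372,302) with its red head at (393,308), and the red item at (452,388) is a look-alike. The side view agrees. Next I'll confirm in a crop and measure the yaws.

```bash
python3 - <<'E'
from h import *
np.set_printoptions(precision=4,suppress=True)
z=np.load('c.npz')
s=cv2.imread('pics/s1.png');t=cv2.imread('pics/s2.png')
c=np.hstack([cv2.resize(s[150:270,190:330],(400,343),interpolation=2),cv2.resize(t[150:270,240:380],(400,343),interpolation=2)])
cv2.imwrite('pics/crop.png',c)
for k in 'sd':
    W=z[k];I=z[k+'i'].astype(int);x,y,h=W[...,0],W[...,1],W[...,2];r,g,b=I[...,0],I[...,1],I[...,2]
    blue=(b>r+40)&(abs(x-.535)<.1)&(abs(y-.02)<.1)&(h>.012)
    P=W[blue];top=P[abs(P[:,2]-.08)<.005]
    print(k,'blue',len(P),P.min(0),P.max(0),'top',len(top))
    if len(top)>8:
        # separate into 2 cheeks by kmeans
        _,l,cen=cv2.kmeans(top[:,:2].astype(np.float32),2,None,(3,50,1e-6),10,2)
        for i in 0,1: 
            q=top[l[:,0]==i][:,:2]; rc=cv2.minAreaRect(q.astype(np.float32)); print(len(q),q.mean(0),rc, cv2.boxPoints(rc).ravel())
    roll=(np.hypot(x-.49,y-.287)<.05)&(h>.02)
    P=W[roll]; print('roll',len(P),P.min(0),P.max(0))
    top=P[P[:,2]>.062]; rc=cv2.minAreaRect(top[:,:2].astype(np.float32)); print(' top',len(top),top.mean(0),rc)
    pin=(np.hypot(x-.484,y+.297)<.085)&(h>.03)
    P=W[pin]; print('pin',len(P),P.min(0),P.max(0),cv2.fitLine(P[:,:2].astype(np.float32),2,0,.01,.01).ravel())
    red=pin&(r>g+60); print('red',W[red].mean(0),red.sum())
E
```

```text
s blue 647 [ 0.5116 -0.0294  0.0121] [0.5745 0.0599 0.0835] top 142
73 [ 0.5391 -0.0183] ((0.5401362180709839, -0.018265895545482635), (0.013842904008924961, 0.05686774477362633), 86.1178970336914) [ 0.5113 -0.0232  0.568  -0.0271  0.569  -0.0133  0.5122 -0.0094]
69 [0.5443 0.0498] ((0.5460538864135742, 0.049316179007291794), (0.01263036485761404, 0.05652361735701561), 84.84439086914062) [0.5173 0.0456 0.5736 0.0405 0.5748 0.0531 0.5185 0.0581]
roll 476 [0.4548 0.2554 0.02  ] [0.5153 0.3153 0.0762]
 top 204 [0.4852 0.2831 0.0689] ((0.487604022026062, 0.2853049635887146), (0.055119503289461136, 0.048112981021404266), 79.12276458740234)
pin 286 [ 0.4622 -0.3577  0.0303] [ 0.5041 -0.2399  0.0487] [ 0.1978 -0.9802  0.4828 -0.304 ]
red [ 0.4914 -0.3542  0.0424] 30
d blue 476 [ 0.5131 -0.0328  0.0133] [0.5736 0.0562 0.0847] top 95
41 [0.5461 0.0483] ((0.5459290146827698, 0.04978780448436737), (0.01445662323385477, 0.04823310300707817), 84.4921875) [0.5212 0.0449 0.5692 0.0403 0.5706 0.0547 0.5226 0.0593]
54 [ 0.5406 -0.0191] ((0.5407121181488037, -0.018592992797493935), (0.015767406672239304, 0.05323679372668266), 84.47146606445312) [ 0.5135 -0.0239  0.5664 -0.029   0.568  -0.0133  0.515  -0.0082]
roll 265 [0.4578 0.2529 0.0203] [0.5246 0.3155 0.0809]
 top 108 [0.4886 0.2802 0.0698] ((0.4911358952522278, 0.28440061211586), (0.058964699506759644, 0.04993743449449539), 80.54707336425781)
pin 219 [ 0.464  -0.3596  0.0301] [ 0.5071 -0.2415  0.0495] [ 0.2131 -0.977   0.4852 -0.3087]
red [ 0.4943 -0.3543  0.0407] 44
```

View pics/crop.png

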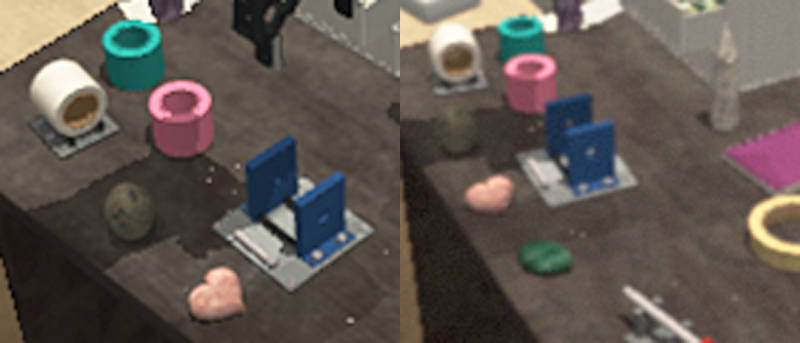

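The crop confirms it: white roll with a brown core on the cradle, bore visible. Pink and turquoise are the look-alikes. The blue cheeks stand with the bar on the robot's side. Next is a look with the wrist camera.

```bash
cat > disp.py <<'E'
from h import *
np.set_printoptions(precision=4,suppress=True)
import sys
im,d,m=cap('wrist',sys.argv[1]); W=cloud(d,m); np.savez('w.npz',W=W,im=im)
I=im.astype(int);h=W[...,2]
bl=(I[...,2]>I[...,0]+40)&(abs(h-.08)<.006)&(np.hypot(W[...,0]-.54,W[...,1]-.016)<.1)
print('T',np.linalg.inv(np.array(m['camera_from_world']))[:3])
n,l,st,_=cv2.connectedComponentsWithStats(bl.astype(np.uint8))
for i in range(1,n):
    if st[i,4]>60:
        q=W[l==i][:,:2]; print(st[i],W[l==i].mean(0),cv2.minAreaRect(q.astype(np.float32)))
E
python3 disp.py w1.png
```

```text
T [[ 1.      0.0005 -0.0009  0.5507]
 [ 0.0002 -0.947  -0.3212  0.0829]
 [-0.001   0.3212 -0.947   0.3739]]
[283 112  68  17 833] [0.5457 0.0525 0.08  ] ((0.5457741022109985, 0.05190972238779068), (0.010177671909332275, 0.05536841228604317), 86.10626983642578)
[280 190  64  17 805] [ 0.5409 -0.0151  0.0797] ((0.5410200953483582, -0.015848034992814064), (0.010991317220032215, 0.05575551465153694), 86.4473876953125)
```

View pics/w1.png

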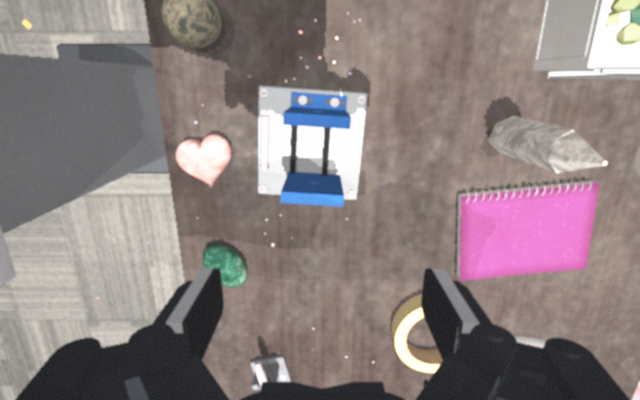

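The wrist view shows the cheek tops at (316,118) and (312,190), the base from (259,87) to (367,199), and the rib lines at u≈293 and 326. Next: base centre from the same cloud.

```bash
python3 - <<'E'
from h import *
np.set_printoptions(precision=4,suppress=True)
z=np.load('w.npz');W=z['W'];h=W[...,2]
near=(abs(W[...,0]-.54)<.08)&(abs(W[...,1]-.018)<.08)
for lo,hi in((.004,.009),(.004,.02),(.014,.02)):
    b=(near&(h>lo)&(h<hi)).astype(np.uint8)
    if lo<.01: b=cv2.morphologyEx(b,cv2.MORPH_OPEN,np.ones((3,3)))
    q=W[b>0]; print(len(q),cv2.minAreaRect(q[:,:2].astype(np.float32)))
a=np.radians(-4.); R=np.array([[np.cos(a),-np.sin(a)],[np.sin(a),np.cos(a)]])
q=W[near&(h>.013)&(h<.022)]; l=(q[:,:2]-[.5434,.018])@R; k=abs(l[:,1])<27
print(np.histogram(l[k,0],bins=np.arange(-.07,.071,.004)))
E
```

```text
6648 ((0.5368093848228455, 0.018329191952943802), (0.11395184695720673, 0.10995420813560486), 86.16322326660156)
8667 ((0.5368093848228455, 0.018329191952943802), (0.11395184695720673, 0.10995420813560486), 86.16322326660156)
914 ((0.5288759469985962, 0.023688996210694313), (0.0687229186296463, 0.08385208994150162), 86.02629852294922)
(array([  0,   0,   0, 132, 213,  15,   0,   0,   0,   0,  26, 187,  88,
        12,  11,   9,  12,  12,  12, 128, 167,  12,  12,  11,   5,   0,
         0,   0,   0,   0,   0,   0,   0,   0,   0]), array([-0.07 , -0.066, -0.062, -0.058, -0.054, -0.05 , -0.046, -0.042,
       -0.038, -0.034, -0.03 , -0.026, -0.022, -0.018, -0.014, -0.01 ,
       -0.006, -0.002,  0.002,  0.006,  0.01 ,  0.014,  0.018,  0.022,
        0.026,  0.03 ,  0.034,  0.038,  0.042,  0.046,  0.05 ,  0.054,
        0.058,  0.062,  0.066,  0.07 ]))
```

>>> play_rows:
  commands:
    - {"grip":1,"tx":-1,"ty":4,"tz":0}
    - {"grip":1,"tx":-2,"ty":8,"tz":0}
    - {"grip":1,"tx":-3,"ty":12,"tz":0}
    - {"grip":1,"tx":-4,"ty":16,"tz":0}
    - {"grip":1,"tx":-5,"ty":19,"tz":0}
    - {"grip":1,"tx":-6,"ty":21,"tz":0}
    - {"grip":1,"tx":-6,"ty":22,"tz":0}
    - {"grip":1,"tx":-6,"ty":22,"tz":0}
    - {"grip":1,"tx":-6,"ty":22,"tz":0}
    - {"grip":1,"tx":-6,"ty":22,"tz":0}

```text
$.commands[0]: bad value
```

>>> play_rows:
  commands:
    - {"grip":1,"tx":-1,"ty":4,"tz":0,"ax":0,"ay":0,"az":0}
    - {"grip":1,"tx":-2,"ty":8,"tz":0,"ax":0,"ay":0,"az":0}
    - {"grip":1,"tx":-3,"ty":12,"tz":0,"ax":0,"ay":0,"az":0}
    - {"grip":1,"tx":-4,"ty":16,"tz":0,"ax":0,"ay":0,"az":0}
    - {"grip":1,"tx":-5,"ty":19,"tz":0,"ax":0,"ay":0,"az":0}
    - {"grip":1,"tx":-6,"ty":21,"tz":0,"ax":0,"ay":0,"az":0}
    - {"grip":1,"tx":-6,"ty":22,"tz":0,"ax":0,"ay":0,"az":0}
    - {"grip":1,"tx":-6,"ty":22,"tz":0,"ax":0,"ay":0,"az":0}
    - {"grip":1,"tx":-6,"ty":22,"tz":0,"ax":0,"ay":0,"az":0}
    - {"grip":1,"tx":-6,"ty":22,"tz":0,"ax":0,"ay":0,"az":0}

```text
time_s: 1.78
ee_pos: [0.4905, 0.2191, 0.221]
tcp_rot: [0.707, 0.707, -0.0, 0.0]
ft_force: [0.6, -0.5, 0.5]
width: 0.0855
gripper_force: 0.0
```

```bash
python3 - <<'E'
from h import *
np.set_printoptions(precision=4,suppress=True)
im,d,m=cap('wrist','w2.png');W=cloud(d,m);h=W[...,2];I=im.astype(int)
near=(np.hypot(W[...,0]-.49,W[...,1]-.286)<.055)
sat=I.max(-1)-I.min(-1)
for lo,hi in((.066,.08),(.045,.08),(.002,.02)):
    b=(near&(h>lo)&(h<hi)&(sat<60)).astype(np.uint8); b=cv2.morphologyEx(b,cv2.MORPH_OPEN,np.ones((3,3)))
    q=W[b>0]; print(len(q),q.mean(0),cv2.minAreaRect(q[:,:2].astype(np.float32)))
print(ctrl.sense()['ee_pos'],ctrl.sense()['time_s'])
E
```

```text
2937 [0.4891 0.2888 0.0716] ((0.4891025424003601, 0.28796061873435974), (0.0499403178691864, 0.04107300937175751), 80.51807403564453)
4161 [0.489  0.2888 0.0683] ((0.48898622393608093, 0.2879810631275177), (0.04996559023857117, 0.061471812427043915), 80.64414978027344)
419 [0.494  0.3173 0.007 ] ((0.4938567876815796, 0.3172060549259186), (0.006206451915204525, 0.06965721398591995), 80.46817016601562)
[0.4906 0.2189 0.221 ] 1.8333
```

View pics/w2.png

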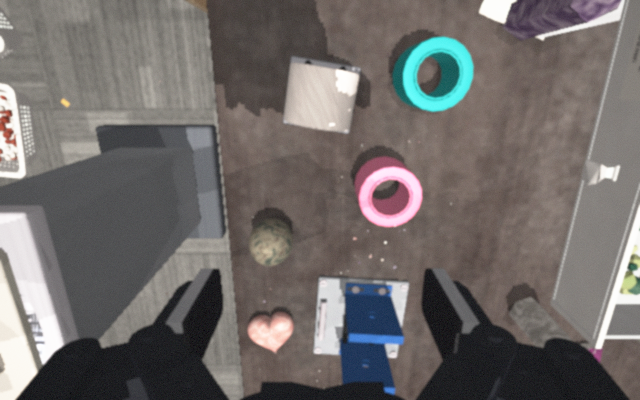

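>>> play_rows:
  commands:
    - {"grip":0.93,"tx":-0.1,"ty":3.5,"tz":0,"ax":0,"ay":0,"az":-0.08}
    - {"grip":0.93,"tx":-0.1,"ty":6,"tz":0,"ax":0,"ay":0,"az":-0.164}
    - {"grip":0.93,"tx":-0.1,"ty":6.8,"tz":-3,"ax":0,"ay":0,"az":-0.164}
    - {"grip":0.93,"tx":-0.1,"ty":6.8,"tz":-6,"ax":0,"ay":0,"az":-0.164}
    - {"grip":0.93,"tx":-0.1,"ty":6.8,"tz":-9,"ax":0,"ay":0,"az":-0.164}
    - {"grip":0.93,"tx":-0.1,"ty":6.8,"tz":-12,"ax":0,"ay":0,"az":-0.164}
    - {"grip":0.93,"tx":-0.1,"ty":6.8,"tz":-13,"ax":0,"ay":0,"az":-0.164}
    - {"grip":0.93,"tx":-0.1,"ty":6.8,"tz":-13,"ax":0,"ay":0,"az":-0.164}
    - {"grip":0.93,"tx":-0.1,"ty":6.8,"tz":-13,"ax":0,"ay":0,"az":-0.164}
    - {"grip":0.93,"tx":-0.1,"ty":6.8,"tz":-13,"ax":0,"ay":0,"az":-0.164}

```text
time_s: 2.67
ee_pos: [0.4903, 0.2879, 0.093]
tcp_rot: [0.763, 0.646, 0.001, 0.0]
ft_force: [0.5, -0.1, 0.9]
width: 0.0793
gripper_force: 0.0
```

>>> play_rows:
  commands:
    - {"grip":0.93,"tx":-0.1,"ty":0,"tz":-2,"ax":0,"ay":0,"az":0}
    - {"grip":0.93,"tx":-0.1,"ty":0,"tz":-4,"ax":0,"ay":0,"az":0}
    - {"grip":0.93,"tx":-0.1,"ty":0,"tz":-5,"ax":0,"ay":0,"az":0}
    - {"grip":0.93,"tx":-0.1,"ty":0,"tz":-5,"ax":0,"ay":0,"az":0}
    - {"grip":0.6,"tx":-0.1,"ty":0,"tz":-5,"ax":0,"ay":0,"az":0}
    - {"grip":0.6,"tx":-0.1,"ty":0,"tz":-5,"ax":0,"ay":0,"az":0}
    - {"grip":0.6,"tx":-0.1,"ty":0,"tz":-5,"ax":0,"ay":0,"az":0}
    - {"grip":0.6,"tx":-0.1,"ty":0,"tz":-5,"ax":0,"ay":0,"az":0}
    - {"grip":0.6,"tx":-0.1,"ty":0,"tz":-5,"ax":0,"ay":0,"az":0}
    - {"grip":0.6,"tx":-0.1,"ty":0,"tz":-5,"ax":0,"ay":0,"az":0}

```text
time_s: 3.5
ee_pos: [0.4891, 0.2883, 0.043]
tcp_rot: [0.763, 0.647, 0.001, 0.001]
ft_force: [-1.5, -0.4, 5.9]
width: 0.0518
gripper_force: 30.0
```

```bash
python3 - <<'E'
from h import *
np.set_printoptions(precision=4,suppress=True)
im,d,m=cap('wrist');cv2.imwrite('pics/w3.png',im[:,:,::-1]);a=cap('scene')
s=cv2.resize(a[0][130:230,170:290],(480,400),interpolation=2)
cv2.imwrite('pics/w3.png',np.hstack([cv2.resize(im,(320,400)),s])[:,:,::-1])
q=ctrl.sense();print(q['ft_force'],q['width'],q['gripper_force'],q['ee_pos'])
E
```

```text
[-0.3288 -0.7612  4.0359] 0.052205991252931266 29.956317110918462 [0.489  0.2883 0.043 ]
```

View pics/w3.png

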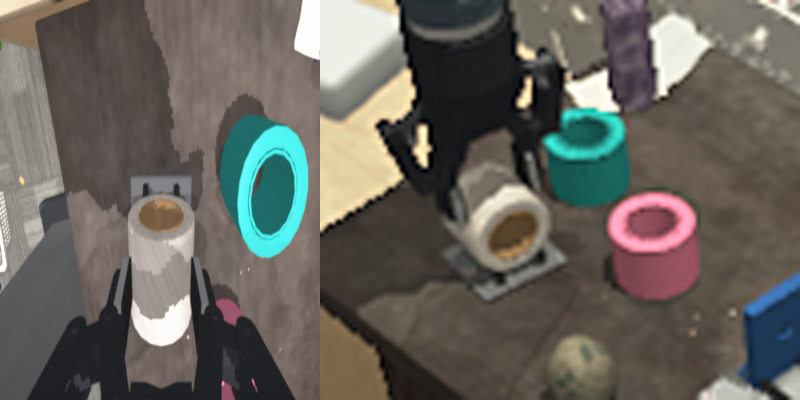

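The picture shows the fingers gripping the upper part of the roll (width 52 mm instead of 62). I'll open, go 11 mm lower and grip again.

>>> play_rows:
  commands:
    - {"grip":0.93,"tx":0,"ty":0,"tz":0,"ax":0,"ay":0,"az":0}
    - {"grip":0.93,"tx":0,"ty":0,"tz":0,"ax":0,"ay":0,"az":0}
    - {"grip":0.93,"tx":0,"ty":0,"tz":-0.4,"ax":0,"ay":0,"az":0}
    - {"grip":0.93,"tx":0,"ty":0,"tz":-0.8,"ax":0,"ay":0,"az":0}
    - {"grip":0.93,"tx":0,"ty":0,"tz":-1.1,"ax":0,"ay":0,"az":0}
    - {"grip":0.6,"tx":0,"ty":0,"tz":-1.1,"ax":0,"ay":0,"az":0}
    - {"grip":0.6,"tx":0,"ty":0,"tz":-1.1,"ax":0,"ay":0,"az":0}
    - {"grip":0.6,"tx":0,"ty":0,"tz":-1.1,"ax":0,"ay":0,"az":0}
    - {"grip":0.6,"tx":0,"ty":0,"tz":-1.1,"ax":0,"ay":0,"az":0}
    - {"grip":0.6,"tx":0,"ty":0,"tz":-1.1,"ax":0,"ay":0,"az":0}

```text
time_s: 4.43
ee_pos: [0.4888, 0.288, 0.0306]
tcp_rot: [0.763, 0.647, 0.001, 0.0]
ft_force: [4.1, -0.8, 3.3]
width: 0.0586
gripper_force: 64.8
```

>>> play_rows:
  commands:
    - {"grip":0.9,"tx":0,"ty":0,"tz":0,"ax":0,"ay":0,"az":0}
    - {"grip":0.9,"tx":0,"ty":0,"tz":0,"ax":0,"ay":0,"az":0}
    - {"grip":0.9,"tx":0,"ty":0,"tz":-0.3,"ax":0,"ay":0,"az":0}
    - {"grip":0.9,"tx":0,"ty":0,"tz":-0.5,"ax":0,"ay":0,"az":0}
    - {"grip":0.65,"tx":0,"ty":0,"tz":-0.5,"ax":0,"ay":0,"az":0}
    - {"grip":0.6,"tx":0,"ty":0,"tz":-0.5,"ax":0,"ay":0,"az":0}
    - {"grip":0.6,"tx":0,"ty":0,"tz":-0.5,"ax":0,"ay":0,"az":0}
    - {"grip":0.6,"tx":0,"ty":0,"tz":-0.5,"ax":0,"ay":0,"az":0}
    - {"grip":0.6,"tx":0,"ty":0,"tz":-0.5,"ax":0,"ay":0,"az":0}
    - {"grip":0.6,"tx":0,"ty":0,"tz":-0.5,"ax":0,"ay":0,"az":0}

```text
time_s: 5.27
ee_pos: [0.4887, 0.2881, 0.0255]
tcp_rot: [0.763, 0.647, 0.001, 0.0]
ft_force: [4.1, -1.0, 2.7]
width: 0.0586
gripper_force: 65.0
```

>>> play_rows:
  commands:
    - {"grip":0.6,"tx":0,"ty":0,"tz":1,"ax":0,"ay":0,"az":0}
    - {"grip":0.6,"tx":0,"ty":0,"tz":3,"ax":0,"ay":0,"az":0}
    - {"grip":0.6,"tx":0,"ty":0,"tz":5,"ax":0,"ay":0,"az":0}
    - {"grip":0.6,"tx":0,"ty":0,"tz":7,"ax":0,"ay":0,"az":0}
    - {"grip":0.6,"tx":0,"ty":0,"tz":9,"ax":0,"ay":0,"az":0}
    - {"grip":0.6,"tx":0,"ty":0,"tz":11,"ax":0,"ay":0,"az":0}
    - {"grip":0.6,"tx":0.4,"ty":-2,"tz":11,"ax":0,"ay":0,"az":0}
    - {"grip":0.6,"tx":0.9,"ty":-5,"tz":11,"ax":0,"ay":0,"az":0}
    - {"grip":0.6,"tx":1.4,"ty":-8,"tz":11,"ax":0,"ay":0,"az":0}
    - {"grip":0.6,"tx":1.9,"ty":-11,"tz":11,"ax":0,"ay":0,"az":0}

```text
time_s: 6.1
ee_pos: [0.5058, 0.1772, 0.1353]
tcp_rot: [0.762, 0.647, -0.001, -0.001]
ft_force: [0.4, -0.4, -0.9]
width: 0.0587
gripper_force: 65.2
```

>>> play_rows:
  commands:
    - {"grip":0.6,"tx":0.5,"ty":-3,"tz":0,"ax":0,"ay":0,"az":0.02}
    - {"grip":0.6,"tx":1,"ty":-6,"tz":0,"ax":0,"ay":0,"az":0.04}
    - {"grip":0.6,"tx":1.5,"ty":-9,"tz":0,"ax":0,"ay":0,"az":0.06}
    - {"grip":0.6,"tx":2.0,"ty":-12,"tz":0,"ax":0,"ay":0,"az":0.08}
    - {"grip":0.6,"tx":2.5,"ty":-14.5,"tz":0,"ax":0,"ay":0,"az":0.097}
    - {"grip":0.6,"tx":2.9,"ty":-15.98,"tz":0,"ax":0,"ay":0,"az":0.097}
    - {"grip":0.6,"tx":2.9,"ty":-15.98,"tz":0,"ax":0,"ay":0,"az":0.097}
    - {"grip":0.6,"tx":2.9,"ty":-15.98,"tz":0,"ax":0,"ay":0,"az":0.097}
    - {"grip":0.6,"tx":2.9,"ty":-15.98,"tz":0,"ax":0,"ay":0,"az":0.097}
    - {"grip":0.6,"tx":2.9,"ty":-15.98,"tz":0,"ax":0,"ay":0,"az":0.097}

```text
time_s: 6.93
ee_pos: [0.5354, 0.0193, 0.1352]
tcp_rot: [0.73, 0.683, -0.0, -0.0]
ft_force: [-1.1, 0.7, -2.5]
width: 0.0588
gripper_force: 65.1
```

```bash
python3 - <<'E'
from h import *
np.set_printoptions(precision=4,suppress=True)
im,d,m=cap('wrist','w4.png');W=cloud(d,m);h=W[...,2];I=im.astype(int)
for n,b in (('roll',(h>.13)&(h<.19)&(I.min(-1)>120)),('blue',(I[...,2]>I[...,0]+40)&(abs(h-.08)<.008))):
    b=cv2.morphologyEx((b&(np.hypot(W[...,0]-.54,W[...,1]-.018)<.1)).astype(np.uint8),cv2.MORPH_OPEN,np.ones((3,3)))
    c,l,st,_=cv2.connectedComponentsWithStats(b)
    for i in range(1,c):
        if st[i,4]>60: print(n,st[i],W[l==i].mean(0),cv2.minAreaRect(W[l==i][:,:2].astype(np.float32)))
q=ctrl.sense();print(q)
E
```

```text
roll [  217   207   211   170 20451] [0.5364 0.0267 0.1754] ((0.5367775559425354, 0.02032652124762535), (0.051270708441734314, 0.07476051151752472), 86.425537109375)
blue [ 289  157   92   19 1696] [0.5453 0.0529 0.0795] ((0.5457383990287781, 0.052157655358314514), (0.010404125787317753, 0.0559123195707798), 86.44108581542969)
{'time_s': 6.9833, 'joints': array([-0.1208,  0.2748, -0.1796,  1.1169,  0.0003,  1.5157]), 'dq': array([ 0.001 ,  0.0002,  0.0002, -0.0023, -0.0015, -0.0035]), 'tau': array([ -0.4137, -55.6382,  33.106 ,   0.0258,  -0.0048,   0.0091]), 'ee_pos': array([0.5355, 0.0193, 0.1352]), 'tcp_rot': array([ 0.73  ,  0.6835, -0.0001, -0.0003]), 'ft_force': array([-0.6882,  0.2609, -1.4943]), 'moment': array([ 0.0028, -0.0648,  0.0141]), 'gripper_force': 65.11798120569438, 'width': 0.05877031685893134}
```

View pics/w4.png

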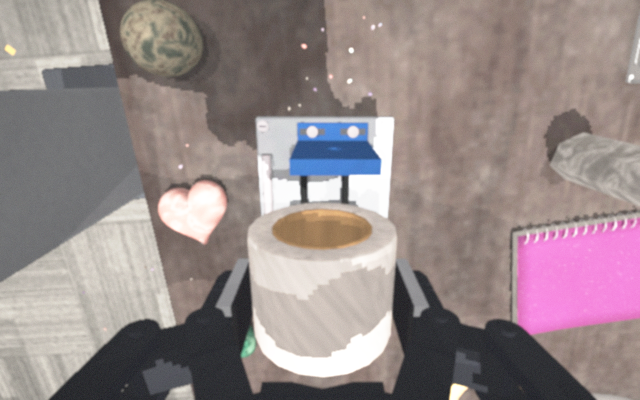

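The picture shows the roll gripped level at (322,285), aligned with the base, with the cheek top at (335,155). I'll lower it in two stages.

>>> play_rows:
  commands:
    - {"grip":0.6,"tx":0.1,"ty":-0.13,"tz":0,"ax":0,"ay":0,"az":0}
    - {"grip":0.6,"tx":0.1,"ty":-0.13,"tz":-1,"ax":0,"ay":0,"az":0}
    - {"grip":0.6,"tx":0.1,"ty":-0.13,"tz":-2,"ax":0,"ay":0,"az":0}
    - {"grip":0.6,"tx":0.1,"ty":-0.13,"tz":-3,"ax":0,"ay":0,"az":0}
    - {"grip":0.6,"tx":0.1,"ty":-0.13,"tz":-4,"ax":0,"ay":0,"az":0}
    - {"grip":0.6,"tx":0.1,"ty":-0.13,"tz":-5,"ax":0,"ay":0,"az":0}
    - {"grip":0.6,"tx":0.1,"ty":-0.13,"tz":-6,"ax":0,"ay":0,"az":0}
    - {"grip":0.6,"tx":0.1,"ty":-0.13,"tz":-6.5,"ax":0,"ay":0,"az":0}
    - {"grip":0.6,"tx":0.1,"ty":-0.13,"tz":-7,"ax":0,"ay":0,"az":0}
    - {"grip":0.6,"tx":0.1,"ty":-0.13,"tz":-7,"ax":0,"ay":0,"az":0}

```text
time_s: 7.82
ee_pos: [0.5366, 0.0169, 0.0641]
tcp_rot: [0.73, 0.683, -0.0, -0.001]
ft_force: [0.0, 0.1, -2.3]
width: 0.0587
gripper_force: 65.1
```

>>> play_rows:
  commands:
    - {"grip":0.6,"tx":0,"ty":0.1,"tz":-1,"ax":0,"ay":0,"az":0}
    - {"grip":0.6,"tx":0,"ty":0.1,"tz":-2,"ax":0,"ay":0,"az":0}
    - {"grip":0.6,"tx":0,"ty":0.1,"tz":-2.8,"ax":0,"ay":0,"az":0}
    - {"grip":0.6,"tx":0,"ty":0.1,"tz":-3.2,"ax":0,"ay":0,"az":0}
    - {"grip":0.6,"tx":0,"ty":0.1,"tz":-3.5,"ax":0,"ay":0,"az":0}
    - {"grip":0.6,"tx":0,"ty":0.1,"tz":-3.65,"ax":0,"ay":0,"az":0}
    - {"grip":0.6,"tx":0,"ty":0.1,"tz":-3.65,"ax":0,"ay":0,"az":0}
    - {"grip":0.6,"tx":0,"ty":0.1,"tz":-3.65,"ax":0,"ay":0,"az":0}
    - {"grip":0.6,"tx":0,"ty":0.1,"tz":-3.65,"ax":0,"ay":0,"az":0}
    - {"grip":0.6,"tx":0,"ty":0.1,"tz":-3.65,"ax":0,"ay":0,"az":0}

```text
time_s: 8.65
ee_pos: [0.5372, 0.0179, 0.029]
tcp_rot: [0.73, 0.683, 0.0, 0.0]
ft_force: [0.6, 0.2, -1.7]
width: 0.0591
gripper_force: 65.1
```

>>> play_rows:
  commands:
    - {"grip":0.6,"tx":0,"ty":0,"tz":-0.1,"ax":0,"ay":0,"az":0}
    - {"grip":0.6,"tx":0,"ty":0,"tz":-0.25,"ax":0,"ay":0,"az":0}
    - {"grip":0.6,"tx":0,"ty":0,"tz":-0.25,"ax":0,"ay":0,"az":0}
    - {"grip":0.7,"tx":0,"ty":0,"tz":-0.25,"ax":0,"ay":0,"az":0}
    - {"grip":0.75,"tx":0,"ty":0,"tz":-0.25,"ax":0,"ay":0,"az":0}
    - {"grip":0.8,"tx":0,"ty":0,"tz":-0.25,"ax":0,"ay":0,"az":0}
    - {"grip":0.82,"tx":0,"ty":0,"tz":-0.25,"ax":0,"ay":0,"az":0}
    - {"grip":0.82,"tx":0,"ty":0,"tz":-0.25,"ax":0,"ay":0,"az":0}
    - {"grip":0.82,"tx":0,"ty":0,"tz":-0.25,"ax":0,"ay":0,"az":0}
    - {"grip":0.82,"tx":0,"ty":0,"tz":-0.25,"ax":0,"ay":0,"az":0}

```text
time_s: 9.48
ee_pos: [0.5371, 0.0179, 0.0263]
tcp_rot: [0.73, 0.683, 0.0, 0.0]
ft_force: [-0.1, -1.1, 0.2]
width: 0.0696
gripper_force: 0.0
```

>>> play_rows:
  commands:
    - {"grip":0.84,"tx":0,"ty":0,"tz":0.5,"ax":0,"ay":0,"az":0}
    - {"grip":0.84,"tx":0,"ty":0,"tz":1.5,"ax":0,"ay":0,"az":0}
    - {"grip":0.84,"tx":0,"ty":0,"tz":3,"ax":0,"ay":0,"az":0}
    - {"grip":0.84,"tx":0,"ty":0,"tz":5,"ax":0,"ay":0,"az":0}
    - {"grip":0.84,"tx":0,"ty":0,"tz":8,"ax":0,"ay":0,"az":0}
    - {"grip":0.84,"tx":0,"ty":0,"tz":11,"ax":0,"ay":0,"az":0}
    - {"grip":0.84,"tx":0,"ty":0,"tz":14,"ax":0,"ay":0,"az":0}
    - {"grip":0.84,"tx":0,"ty":-4,"tz":15,"ax":0,"ay":0,"az":0}
    - {"grip":0.84,"tx":0,"ty":-8,"tz":15,"ax":0,"ay":0,"az":0}
    - {"grip":0.84,"tx":0,"ty":-11,"tz":15,"ax":0,"ay":0,"az":0}

```text
time_s: 10.32
ee_pos: [0.5374, -0.094, 0.1786]
tcp_rot: [0.73, 0.683, 0.001, 0.002]
ft_force: [-0.3, -0.7, -0.6]
width: 0.0716
gripper_force: 0.0
```

```bash
python3 - <<'E'
from h import *
np.set_printoptions(precision=4,suppress=True)
im,d,m=cap('wrist','w5.png');W=cloud(d,m);h=W[...,2];I=im.astype(int);np.savez('w5.npz',W=W,im=im)
for n,b in (('roll',(h>.05)&(h<.078)&(I.max(-1)-I.min(-1)<40)),('blue',(I[...,2]>I[...,0]+40)&(abs(h-.08)<.006))):
    b=cv2.morphologyEx((b&(np.hypot(W[...,0]-.54,W[...,1]-.018)<.1)).astype(np.uint8),cv2.MORPH_OPEN,np.ones((3,3)))
    c,l,st,_=cv2.connectedComponentsWithStats(b)
    for i in range(1,c):
        if st[i,4]>60: print(n,st[i],W[l==i].mean(0),W[l==i].max(0),cv2.minAreaRect(W[l==i][:,:2].astype(np.float32)))
E
```

```text
roll [ 268    0   84   76 6114] [0.5374 0.0177 0.0685] [0.5676 0.0447 0.0766] ((0.5369866490364075, 0.018451374024152756), (0.049454353749752045, 0.05967855826020241), 86.78638458251953)
blue [ 279   81   81   16 1268] [ 0.5414 -0.0159  0.0801] [ 0.5687 -0.0093  0.0828] ((0.5412628650665283, -0.015983877703547478), (0.009838080033659935, 0.055036719888448715), 86.23995971679688)
```

View pics/w5.png

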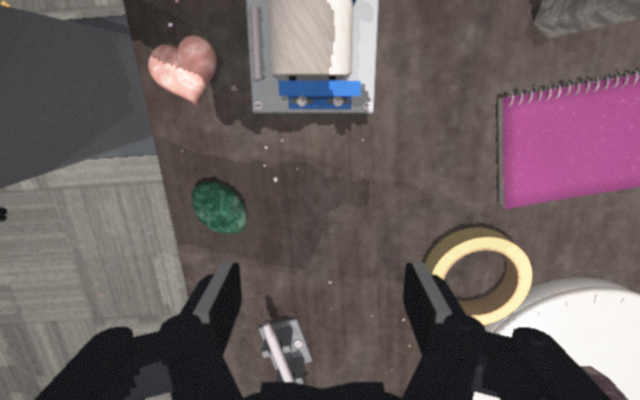

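The roll stands on the ribs, centred between the cheeks (centre 0.537, 0.0185, level). The near cheek top is at (320,89) px and the pin's tip at (268,330). Next I'll look at the pin from above.

>>> play_rows:
  commands:
    - {"grip":0.84,"tx":-0.7,"ty":-2,"tz":0,"ax":0,"ay":0,"az":0.05}
    - {"grip":0.84,"tx":-1.4,"ty":-5,"tz":0,"ax":0,"ay":0,"az":0.1}
    - {"grip":0.84,"tx":-2.1,"ty":-8,"tz":0,"ax":0,"ay":0,"az":0.15}
    - {"grip":0.84,"tx":-2.8,"ty":-11,"tz":0,"ax":0,"ay":0,"az":0.2}
    - {"grip":0.84,"tx":-3.5,"ty":-13,"tz":0,"ax":0,"ay":0,"az":0.25}
    - {"grip":0.84,"tx":-4.2,"ty":-14.5,"tz":0,"ax":0,"ay":0,"az":0.273}
    - {"grip":0.84,"tx":-4.2,"ty":-15,"tz":0,"ax":0,"ay":0,"az":0.273}
    - {"grip":0.84,"tx":-4.2,"ty":-15,"tz":0,"ax":0,"ay":0,"az":0.273}
    - {"grip":0.84,"tx":-4.2,"ty":-15,"tz":0,"ax":0,"ay":0,"az":0.273}
    - {"grip":0.84,"tx":-4.2,"ty":-15,"tz":0,"ax":0,"ay":0,"az":0.273}

```text
time_s: 11.2
ee_pos: [0.4953, -0.2412, 0.1765]
tcp_rot: [0.631, 0.776, 0.0, 0.0]
ft_force: [0.2, 0.3, -0.7]
width: 0.0715
gripper_force: 0.0
```

```bash
python3 - <<'E'
from h import *
np.set_printoptions(precision=4,suppress=True)
im,d,m=cap('wrist','w6.png');W=cloud(d,m);h=W[...,2];I=im.astype(int)
near=np.hypot(W[...,0]-.484,W[...,1]+.297)<.09
red=near&(I[...,0]>I[...,1]+60)&(h>.02); print('red',red.sum(),W[red].mean(0),W[red].max(0),cv2.minAreaRect(W[red][:,:2].astype(np.float32)))
v,u=np.nonzero(red);print(u.mean(),v.mean())
p=near&(h>.0395)&~cv2.dilate(red.astype(np.uint8),np.ones((5,5))).astype(bool)&(h<.05)
P=W[p];f=cv2.fitLine(P[:,:2].astype(np.float32),cv2.DIST_HUBER,0,.01,.001).ravel();print(len(P),P.mean(0),f,np.degrees(np.arctan2(-f[0],f[1]))if f[1]>0 else np.degrees(np.arctan2(f[0],-f[1])))
print(cv2.minAreaRect(P[:,:2].astype(np.float32)))
s=(P[:,:2]-f[2:])@f[:2];print(s.min(),s.max())
print(ctrl.sense()['ee_pos'])
E
```

```text
red 224 [ 0.4958 -0.3505  0.0429] [ 0.507  -0.3465  0.0495] ((0.4959951639175415, -0.3518424928188324), (0.021865567192435265, 0.0072325486689805984), 11.999574661254883)
298.41517857142856 292.58482142857144
909 [ 0.4826 -0.2921  0.0406] [ 0.2117 -0.9773  0.4826 -0.2921] 12.22327
((0.4827139973640442, -0.29415857791900635), (0.028698917478322983, 0.11123137921094894), 12.053620338439941)
-0.05353527936187537 0.057691780906966805
[ 0.4953 -0.2411  0.1764]
```

View pics/w6.png

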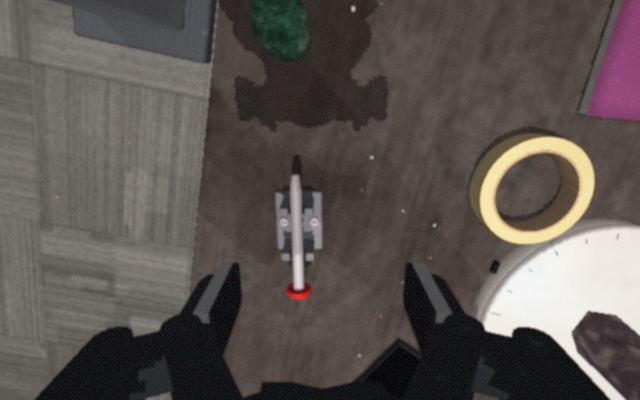

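The pin lies with its head at (298,292) px and tip at (296,160), yaw 12.1°, and the measured length agrees with 112 mm. I'll grasp it 14 mm in front of the head.

>>> play_rows:
  commands:
    - {"grip":0.5,"tx":-0.1,"ty":-3,"tz":0,"ax":0,"ay":0,"az":0.005}
    - {"grip":0.5,"tx":-0.2,"ty":-6,"tz":0,"ax":0,"ay":0,"az":0.005}
    - {"grip":0.5,"tx":-0.3,"ty":-8.5,"tz":-2,"ax":0,"ay":0,"az":0.005}
    - {"grip":0.5,"tx":-0.31,"ty":-9.42,"tz":-5,"ax":0,"ay":0,"az":0.005}
    - {"grip":0.5,"tx":-0.31,"ty":-9.42,"tz":-7,"ax":0,"ay":0,"az":0.005}
    - {"grip":0.5,"tx":-0.31,"ty":-9.42,"tz":-9,"ax":0,"ay":0,"az":0.005}
    - {"grip":0.5,"tx":-0.31,"ty":-9.42,"tz":-9,"ax":0,"ay":0,"az":0.005}
    - {"grip":0.5,"tx":-0.31,"ty":-9.42,"tz":-9,"ax":0,"ay":0,"az":0.005}
    - {"grip":0.5,"tx":-0.31,"ty":-9.42,"tz":-9,"ax":0,"ay":0,"az":0.005}
    - {"grip":0.5,"tx":-0.31,"ty":-9.42,"tz":-9,"ax":0,"ay":0,"az":0.005}

```text
time_s: 12.08
ee_pos: [0.4928, -0.3364, 0.0879]
tcp_rot: [0.628, 0.778, -0.0, 0.001]
ft_force: [-0.6, -0.6, 0.7]
width: 0.0422
gripper_force: 0.0
```

>>> play_rows:
  commands:
    - {"grip":0.5,"tx":-0.05,"ty":0.1,"tz":-1.5,"ax":0,"ay":0,"az":0}
    - {"grip":0.5,"tx":-0.05,"ty":0.1,"tz":-3,"ax":0,"ay":0,"az":0}
    - {"grip":0.5,"tx":-0.05,"ty":0.1,"tz":-4.5,"ax":0,"ay":0,"az":0}
    - {"grip":0.5,"tx":-0.05,"ty":0.1,"tz":-5.4,"ax":0,"ay":0,"az":0}
    - {"grip":0.5,"tx":-0.05,"ty":0.1,"tz":-5.4,"ax":0,"ay":0,"az":0}
    - {"grip":0.3,"tx":-0.05,"ty":0.1,"tz":-5.4,"ax":0,"ay":0,"az":0}
    - {"grip":0.15,"tx":-0.05,"ty":0.1,"tz":-5.4,"ax":0,"ay":0,"az":0}
    - {"grip":0.05,"tx":-0.05,"ty":0.1,"tz":-5.4,"ax":0,"ay":0,"az":0}
    - {"grip":0.0,"tx":-0.05,"ty":0.1,"tz":-5.4,"ax":0,"ay":0,"az":0}
    - {"grip":0.0,"tx":-0.05,"ty":0.1,"tz":-5.4,"ax":0,"ay":0,"az":0}

```text
time_s: 12.92
ee_pos: [0.4916, -0.3355, 0.0328]
tcp_rot: [0.629, 0.778, -0.0, 0.0]
ft_force: [0.1, 0.0, 0.5]
width: -0.0001
gripper_force: 0.0
```

>>> play_rows:
  commands:
    - {"grip":0,"tx":0,"ty":0,"tz":0,"ax":0,"ay":0,"az":0}
    - {"grip":0,"tx":0,"ty":0,"tz":0,"ax":0,"ay":0,"az":0}
    - {"grip":0,"tx":0,"ty":0,"tz":0.5,"ax":0,"ay":0,"az":0}
    - {"grip":0,"tx":0,"ty":0,"tz":1,"ax":0,"ay":0,"az":0}
    - {"grip":0,"tx":0,"ty":0,"tz":2,"ax":0,"ay":0,"az":0}
    - {"grip":0,"tx":0,"ty":0,"tz":3,"ax":0,"ay":0,"az":0}
    - {"grip":0,"tx":0,"ty":0,"tz":4,"ax":0,"ay":0,"az":0}
    - {"grip":0,"tx":0,"ty":0,"tz":4,"ax":0,"ay":0,"az":0}
    - {"grip":0,"tx":0,"ty":0,"tz":4,"ax":0,"ay":0,"az":0}
    - {"grip":0,"tx":0,"ty":0,"tz":4,"ax":0,"ay":0,"az":0}

```text
time_s: 13.75
ee_pos: [0.4913, -0.3352, 0.0722]
tcp_rot: [0.629, 0.778, 0.0, 0.0]
ft_force: [0.1, -0.2, -0.4]
width: 0.0003
gripper_force: 0.0
```

Width 0 means the fingers missed the pin. I'll take a look.

```bash
python3 - <<'E'
from h import *
np.set_printoptions(precision=4,suppress=True)
im,d,m=cap('wrist');a,da,ma=cap('scene')
s=cv2.resize(a[260:340,320:440],(480,320),interpolation=2)
cv2.imwrite('pics/w7.png',np.hstack([cv2.resize(im[:,120:520],(320,320)),s])[:,:,::-1])
W=cloud(da,ma);r=(a[...,0].astype(int)>a[...,1].astype(int)+60)&(np.hypot(W[...,0]-.49,W[...,1]+.35)<.06)
print(W[r].mean(0),r.sum())
W=cloud(d,m);h=W[...,2]
# gripper points near the TCP axis
g=(np.hypot(W[...,0]-.4913,W[...,1]+.3352)<.03)&(h>.045); P=W[g];print(len(P),np.percentile(P,[1,10,50,99],axis=0) if len(P) else '')
W=cloud(da,ma);h=W[...,2];g=(np.hypot(W[...,0]-.4913,W[...,1]+.3352)<.03)&(h>.046); P=W[g];print(len(P),np.sort(P[:,2])[:20])
E
```

```text
[ 0.4951 -0.3527  0.039 ] 31
19543 [[ 0.4628 -0.3482  0.0907]
 [ 0.469  -0.3364  0.1113]
 [ 0.4903 -0.3241  0.139 ]
 [ 0.5195 -0.3151  0.166 ]]
738 [0.046  0.0462 0.0465 0.0466 0.0468 0.0471 0.0479 0.0483 0.0836 0.0861
 0.0877 0.0879 0.088  0.0884 0.0892 0.0893 0.0899 0.0904 0.0913 0.0916]
```

View pics/w7.png

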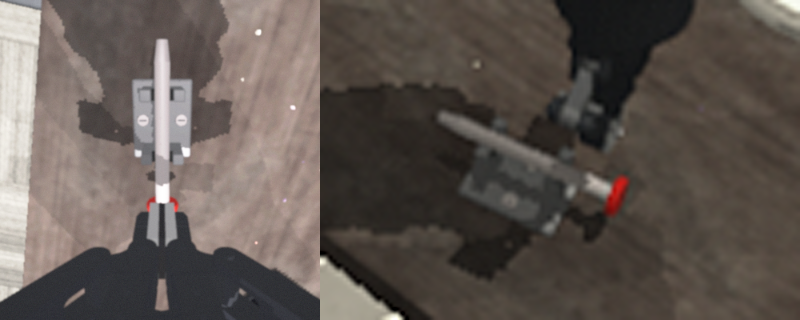

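The picture shows the pin undisturbed on its rest, with the closed fingertips about 10 mm above the reported TCP height instead of 17 mm below it. That offset also matches what happened with the roll. I'll go about 25 mm lower and grasp again.

>>> play_rows:
  commands:
    - {"grip":0.5,"tx":0.05,"ty":0,"tz":0,"ax":0,"ay":0,"az":0}
    - {"grip":0.5,"tx":0.05,"ty":0,"tz":0,"ax":0,"ay":0,"az":0}
    - {"grip":0.5,"tx":0.05,"ty":0,"tz":-1.5,"ax":0,"ay":0,"az":0}
    - {"grip":0.5,"tx":0.05,"ty":0,"tz":-3,"ax":0,"ay":0,"az":0}
    - {"grip":0.5,"tx":0.05,"ty":0,"tz":-4,"ax":0,"ay":0,"az":0}
    - {"grip":0.5,"tx":0.05,"ty":0,"tz":-5,"ax":0,"ay":0,"az":0}
    - {"grip":0.5,"tx":0.05,"ty":0,"tz":-5.5,"ax":0,"ay":0,"az":0}
    - {"grip":0.5,"tx":0.05,"ty":0,"tz":-5.9,"ax":0,"ay":0,"az":0}
    - {"grip":0.5,"tx":0.05,"ty":0,"tz":-6.1,"ax":0,"ay":0,"az":0}
    - {"grip":0.5,"tx":0.05,"ty":0,"tz":-6.1,"ax":0,"ay":0,"az":0}

```text
time_s: 14.68
ee_pos: [0.4919, -0.3353, 0.0111]
tcp_rot: [0.629, 0.778, 0.0, -0.0]
ft_force: [-0.1, 0.1, 0.1]
width: 0.0425
gripper_force: 0.0
```

>>> play_rows:
  commands:
    - {"grip":0.4,"tx":0,"ty":0,"tz":0,"ax":0,"ay":0,"az":0}
    - {"grip":0.3,"tx":0,"ty":0,"tz":0,"ax":0,"ay":0,"az":0}
    - {"grip":0.2,"tx":0,"ty":0,"tz":0,"ax":0,"ay":0,"az":0}
    - {"grip":0.1,"tx":0,"ty":0,"tz":0,"ax":0,"ay":0,"az":0}
    - {"grip":0.05,"tx":0,"ty":0,"tz":0,"ax":0,"ay":0,"az":0}
    - {"grip":0.02,"tx":0,"ty":0,"tz":0,"ax":0,"ay":0,"az":0}
    - {"grip":0.02,"tx":0,"ty":0,"tz":0,"ax":0,"ay":0,"az":0}
    - {"grip":0.02,"tx":0,"ty":0,"tz":0,"ax":0,"ay":0,"az":0}
    - {"grip":0.02,"tx":0,"ty":0,"tz":0,"ax":0,"ay":0,"az":0}
    - {"grip":0.02,"tx":0,"ty":0,"tz":0,"ax":0,"ay":0,"az":0}

```text
time_s: 15.52
ee_pos: [0.492, -0.3355, 0.0114]
tcp_rot: [0.629, 0.778, -0.0, 0.0]
ft_force: [-1.1, -0.6, 4.2]
width: 0.0074
gripper_force: 58.6
```

>>> play_rows:
  commands:
    - {"grip":0.02,"tx":0,"ty":0,"tz":1,"ax":0,"ay":0,"az":0}
    - {"grip":0.02,"tx":0,"ty":0,"tz":2.5,"ax":0,"ay":0,"az":0}
    - {"grip":0.02,"tx":0,"ty":0,"tz":4,"ax":0,"ay":0,"az":0}
    - {"grip":0.02,"tx":0.5,"ty":2,"tz":5,"ax":0,"ay":0,"az":-0.03}
    - {"grip":0.02,"tx":1,"ty":4.5,"tz":5,"ax":0,"ay":0,"az":-0.08}
    - {"grip":0.02,"tx":1.5,"ty":7,"tz":5,"ax":0,"ay":0,"az":-0.13}
    - {"grip":0.02,"tx":2,"ty":9.5,"tz":5,"ax":0,"ay":0,"az":-0.18}
    - {"grip":0.02,"tx":2.6,"ty":12,"tz":5,"ax":0,"ay":0,"az":-0.23}
    - {"grip":0.02,"tx":3.2,"ty":14,"tz":5,"ax":0,"ay":0,"az":-0.278}
    - {"grip":0.02,"tx":3.8,"ty":16,"tz":5,"ax":0,"ay":0,"az":-0.278}

```text
time_s: 16.35
ee_pos: [0.5298, -0.1739, 0.0616]
tcp_rot: [0.731, 0.682, -0.0, -0.0]
ft_force: [0.0, -0.2, -0.2]
width: 0.008
gripper_force: 58.5
```

>>> play_rows:
  commands:
    - {"grip":0.02,"tx":0.15,"ty":1,"tz":-1,"ax":0,"ay":0,"az":0}
    - {"grip":0.02,"tx":0.23,"ty":2,"tz":-2,"ax":0,"ay":0,"az":0}
    - {"grip":0.02,"tx":0.23,"ty":2.6,"tz":-3,"ax":0,"ay":0,"az":0}
    - {"grip":0.02,"tx":0.23,"ty":2.6,"tz":-3.8,"ax":0,"ay":0,"az":0}
    - {"grip":0.02,"tx":0.23,"ty":2.6,"tz":-3.8,"ax":0,"ay":0,"az":0}
    - {"grip":0.02,"tx":0.23,"ty":2.6,"tz":-3.8,"ax":0,"ay":0,"az":0}
    - {"grip":0.02,"tx":0.23,"ty":2.6,"tz":-3.8,"ax":0,"ay":0,"az":0}
    - {"grip":0.02,"tx":0.23,"ty":2.6,"tz":-3.8,"ax":0,"ay":0,"az":0}
    - {"grip":0.02,"tx":0.23,"ty":2.6,"tz":-3.8,"ax":0,"ay":0,"az":0}
    - {"grip":0.02,"tx":0.23,"ty":2.6,"tz":-3.8,"ax":0,"ay":0,"az":0}

```text
time_s: 17.18
ee_pos: [0.5323, -0.1497, 0.0235]
tcp_rot: [0.731, 0.683, 0.0, 0.0]
ft_force: [0.2, -0.3, -0.8]
width: 0.0076
gripper_force: 58.5
```

```bash
cat > pin.py <<'E'
from h import *
np.set_printoptions(precision=4,suppress=True)
st=ctrl.sense();print(st['ee_pos'],st['ft_force'],st['time_s'])
a=np.radians(-3.8);R=np.array([[np.cos(a),-np.sin(a)],[np.sin(a),np.cos(a)]]);O=np.array([.5368,.0183])
for n in 'wrist','scene','side':
    im,d,m=cap(n,f'p_{n}.png');W=cloud(d,m);h=W[...,2];I=im.astype(int);L=(W[...,:2]-O)@R
    bl=(I[...,2]>I[...,0]+40)&(abs(h-.08)<.006)&(abs(L[...,1])<.05)&(abs(L[...,0])<.06)
    near=bl&(L[...,1]<0)
    q=W[near][:,:2]; rc=cv2.minAreaRect(q.astype(np.float32)) if len(q)>9 else None
    print(n,'cheek',len(q),'loc c',(np.array(rc[0])-O)@R if rc else '', rc)
    p=(abs(L[...,0]-.006)<.025)&(L[...,1]<-.042)&(L[...,1]>-.13)&(h>.04)&(h<.058)&(I.max(-1)-I.min(-1)<40)&(I.max(-1)>95)
    p=p&~bl; q=np.c_[L[p],h[p]]
    for lo in np.arange(-.13,-.04,.01):
        k=(q[:,1]>=lo)&(q[:,1]<lo+.01)
        if k.sum()>3: print('  y%.3f n%d x %.4f..%.4f mid %.4f  ztop %.4f'%(lo+.005,k.sum(),*np.percentile(q[k,0],[5,95]),np.percentile(q[k,0],[5,95]).mean(),np.percentile(q[k,2],95)))
    if len(q): print('  ymax',np.percentile(q[:,1],99))
E
python3 pin.py
```

```text
[ 0.5323 -0.1497  0.0235] [ 0.2155 -0.2954 -0.8273] 17.1833
wrist cheek 0 loc c  None
  y-0.125 n658 x 0.0027..0.0115 mid 0.0071  ztop 0.0533
  y-0.115 n700 x 0.0026..0.0114 mid 0.0070  ztop 0.0534
  y-0.105 n774 x 0.0026..0.0116 mid 0.0071  ztop 0.0532
  y-0.095 n831 x 0.0028..0.0115 mid 0.0071  ztop 0.0534
  y-0.085 n879 x 0.0026..0.0114 mid 0.0070  ztop 0.0533
  y-0.075 n788 x 0.0033..0.0107 mid 0.0070  ztop 0.0525
  y-0.065 n22 x 0.0041..0.0100 mid 0.0070  ztop 0.0519
  ymax -0.07034847349743147
scene cheek 76 loc c [ 0.0067 -0.0354] ((0.5411183834075928, -0.017462022602558136), (0.014105845242738724, 0.057773176580667496), 87.3381576538086)
  y-0.115 n5 x 0.0041..0.0089 mid 0.0065  ztop 0.0548
  y-0.105 n9 x 0.0017..0.0096 mid 0.0056  ztop 0.0521
  y-0.095 n12 x 0.0026..0.0102 mid 0.0064  ztop 0.0552
  y-0.085 n13 x 0.0021..0.0092 mid 0.0057  ztop 0.0540
  y-0.075 n6 x 0.0042..0.0108 mid 0.0075  ztop 0.0520
  ymax -0.07173258086729604
side cheek 38 loc c [ 0.0016 -0.0376] ((0.535866916179657, -0.01932542957365513), (0.0409557931125164, 0.013532205484807491), 6.12851095199585)
  y-0.105 n4 x 0.0059..0.0090 mid 0.0075  ztop 0.0547
  y-0.095 n5 x 0.0050..0.0090 mid 0.0070  ztop 0.0538
  y-0.085 n6 x 0.0049..0.0110 mid 0.0080  ztop 0.0545
  ymax -0.07048419333692889
```

View pics/p_wrist.png

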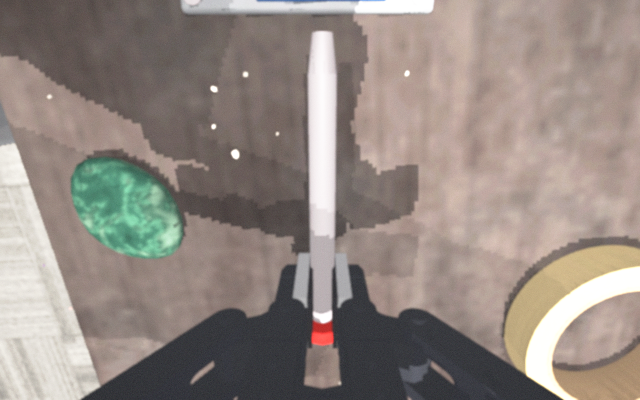

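The pin is level and parallel to the hole axis, 0.3 mm to one side and 1.2 mm high compared with the cheek holes. I'll correct that and ease it in.

>>> play_rows:
  commands:
    - {"grip":0.02,"tx":-0.03,"ty":0,"tz":-0.12,"ax":0,"ay":0,"az":0}
    - {"grip":0.02,"tx":0.04,"ty":1,"tz":-0.12,"ax":0,"ay":0,"az":0}
    - {"grip":0.02,"tx":0.1,"ty":2,"tz":-0.12,"ax":0,"ay":0,"az":0}
    - {"grip":0.02,"tx":0.14,"ty":2.5,"tz":-0.12,"ax":0,"ay":0,"az":0}
    - {"grip":0.02,"tx":0.16,"ty":2.8,"tz":-0.12,"ax":0,"ay":0,"az":0}
    - {"grip":0.02,"tx":0.17,"ty":3.0,"tz":-0.12,"ax":0,"ay":0,"az":0}
    - {"grip":0.02,"tx":0.18,"ty":3.2,"tz":-0.12,"ax":0,"ay":0,"az":0}
    - {"grip":0.02,"tx":0.2,"ty":3.4,"tz":-0.12,"ax":0,"ay":0,"az":0}
    - {"grip":0.02,"tx":0.21,"ty":3.6,"tz":-0.12,"ax":0,"ay":0,"az":0}
    - {"grip":0.02,"tx":0.21,"ty":3.6,"tz":-0.12,"ax":0,"ay":0,"az":0}

```text
time_s: 18.17
ee_pos: [0.5343, -0.1131, 0.022]
tcp_rot: [0.73, 0.683, -0.0, -0.0]
ft_force: [0.1, -0.3, -1.4]
width: 0.0078
gripper_force: 58.5
```

>>> play_rows:
  commands:
    - {"grip":0.02,"tx":0.01,"ty":0.2,"tz":0.02,"ax":0,"ay":0,"az":0}
    - {"grip":0.02,"tx":0.03,"ty":0.4,"tz":0.02,"ax":0,"ay":0,"az":0}
    - {"grip":0.02,"tx":0.04,"ty":0.6,"tz":0.02,"ax":0,"ay":0,"az":0}
    - {"grip":0.02,"tx":0.05,"ty":0.8,"tz":0.02,"ax":0,"ay":0,"az":0}
    - {"grip":0.02,"tx":0.07,"ty":1.0,"tz":0.02,"ax":0,"ay":0,"az":0}
    - {"grip":0.02,"tx":0.08,"ty":1.2,"tz":0.02,"ax":0,"ay":0,"az":0}
    - {"grip":0.02,"tx":0.09,"ty":1.4,"tz":0.02,"ax":0,"ay":0,"az":0}
    - {"grip":0.02,"tx":0.11,"ty":1.6,"tz":0.02,"ax":0,"ay":0,"az":0}
    - {"grip":0.02,"tx":0.12,"ty":1.8,"tz":0.02,"ax":0,"ay":0,"az":0}
    - {"grip":0.02,"tx":0.12,"ty":1.8,"tz":0.02,"ax":0,"ay":0,"az":0}

```text
time_s: 19.0
ee_pos: [0.5355, -0.0949, 0.0222]
tcp_rot: [0.73, 0.683, 0.0, -0.0]
ft_force: [0.4, -0.8, -0.9]
width: 0.0076
gripper_force: 58.5
```

>>> play_rows:
  commands:
    - {"grip":0.02,"tx":0.03,"ty":0.4,"tz":0,"ax":0,"ay":0,"az":0}
    - {"grip":0.02,"tx":0.05,"ty":0.8,"tz":0,"ax":0,"ay":0,"az":0}
    - {"grip":0.02,"tx":0.08,"ty":1.2,"tz":0,"ax":0,"ay":0,"az":0}
    - {"grip":0.02,"tx":0.11,"ty":1.6,"tz":0,"ax":0,"ay":0,"az":0}
    - {"grip":0.02,"tx":0.13,"ty":2.0,"tz":0,"ax":0,"ay":0,"az":0}
    - {"grip":0.02,"tx":0.16,"ty":2.4,"tz":0,"ax":0,"ay":0,"az":0}
    - {"grip":0.02,"tx":0.19,"ty":2.8,"tz":0,"ax":0,"ay":0,"az":0}
    - {"grip":0.02,"tx":0.21,"ty":3.2,"tz":0,"ax":0,"ay":0,"az":0}
    - {"grip":0.02,"tx":0.23,"ty":3.5,"tz":0,"ax":0,"ay":0,"az":0}
    - {"grip":0.02,"tx":0.23,"ty":3.5,"tz":0,"ax":0,"ay":0,"az":0}

```text
time_s: 19.83
ee_pos: [0.5378, -0.0597, 0.0222]
tcp_rot: [0.73, 0.683, 0.0, -0.0]
ft_force: [-0.2, 0.3, -0.5]
width: 0.0077
gripper_force: 58.5
```

>>> play_rows:
  commands:
    - {"grip":0.02,"tx":0.01,"ty":0.2,"tz":0,"ax":0,"ay":0,"az":0}
    - {"grip":0.02,"tx":0.03,"ty":0.4,"tz":0,"ax":0,"ay":0,"az":0}
    - {"grip":0.02,"tx":0.04,"ty":0.6,"tz":0,"ax":0,"ay":0,"az":0}
    - {"grip":0.02,"tx":0.05,"ty":0.8,"tz":0,"ax":0,"ay":0,"az":0}
    - {"grip":0.02,"tx":0.07,"ty":1.0,"tz":0,"ax":0,"ay":0,"az":0}
    - {"grip":0.02,"tx":0.08,"ty":1.2,"tz":0,"ax":0,"ay":0,"az":0}
    - {"grip":0.02,"tx":0.09,"ty":1.3,"tz":0,"ax":0,"ay":0,"az":0}
    - {"grip":0.02,"tx":0.09,"ty":1.4,"tz":0,"ax":0,"ay":0,"az":0}
    - {"grip":0.02,"tx":0.1,"ty":1.5,"tz":0,"ax":0,"ay":0,"az":0}
    - {"grip":0.02,"tx":0.1,"ty":1.5,"tz":0,"ax":0,"ay":0,"az":0}

```text
time_s: 20.67
ee_pos: [0.5388, -0.0452, 0.0222]
tcp_rot: [0.73, 0.683, -0.0, -0.0]
ft_force: [0.1, -0.4, -1.3]
width: 0.0076
gripper_force: 58.5
```

>>> play_rows:
  commands:
    - {"grip":0.02,"tx":0.01,"ty":0.15,"tz":0,"ax":0,"ay":0,"az":0}
    - {"grip":0.02,"tx":0.02,"ty":0.3,"tz":0,"ax":0,"ay":0,"az":0}
    - {"grip":0.02,"tx":0.03,"ty":0.45,"tz":0,"ax":0,"ay":0,"az":0}
    - {"grip":0.02,"tx":0.04,"ty":0.6,"tz":0,"ax":0,"ay":0,"az":0}
    - {"grip":0.02,"tx":0.05,"ty":0.7,"tz":0,"ax":0,"ay":0,"az":0}
    - {"grip":0.02,"tx":0.05,"ty":0.8,"tz":0,"ax":0,"ay":0,"az":0}
    - {"grip":0.02,"tx":0.06,"ty":0.85,"tz":0,"ax":0,"ay":0,"az":0}
    - {"grip":0.02,"tx":0.06,"ty":0.9,"tz":0,"ax":0,"ay":0,"az":0}
    - {"grip":0.02,"tx":0.06,"ty":0.9,"tz":0,"ax":0,"ay":0,"az":0}
    - {"grip":0.02,"tx":0.06,"ty":0.9,"tz":0,"ax":0,"ay":0,"az":0}

```text
time_s: 21.5
ee_pos: [0.5394, -0.0363, 0.0222]
tcp_rot: [0.73, 0.683, -0.0, -0.0]
ft_force: [-0.4, -0.9, -0.7]
width: 0.0077
gripper_force: 58.5
```

>>> play_rows:
  commands:
    - {"grip":0.1,"tx":0,"ty":0,"tz":0,"ax":0,"ay":0,"az":0}
    - {"grip":0.2,"tx":0,"ty":0,"tz":0,"ax":0,"ay":0,"az":0}
    - {"grip":0.3,"tx":0,"ty":0,"tz":0,"ax":0,"ay":0,"az":0}
    - {"grip":0.4,"tx":0,"ty":0,"tz":0,"ax":0,"ay":0,"az":0}
    - {"grip":0.5,"tx":0,"ty":0,"tz":0,"ax":0,"ay":0,"az":0}
    - {"grip":0.5,"tx":0,"ty":0,"tz":0,"ax":0,"ay":0,"az":0}
    - {"grip":0.5,"tx":0,"ty":0,"tz":0.5,"ax":0,"ay":0,"az":0}
    - {"grip":0.5,"tx":0,"ty":0,"tz":1.5,"ax":0,"ay":0,"az":0}
    - {"grip":0.5,"tx":0,"ty":0,"tz":3,"ax":0,"ay":0,"az":0}
    - {"grip":0.5,"tx":0,"ty":0,"tz":5,"ax":0,"ay":0,"az":0}

```text
time_s: 22.33
ee_pos: [0.5388, -0.0362, 0.0727]
tcp_rot: [0.73, 0.683, -0.0, -0.001]
ft_force: [0.5, 1.1, 0.1]
width: 0.043
gripper_force: 0.0
```

>>> play_rows:
  commands:
    - {"grip":0.3,"tx":-0.15,"ty":-2,"tz":1,"ax":0,"ay":0,"az":0}
    - {"grip":0.1,"tx":-0.28,"ty":-4.2,"tz":1,"ax":0,"ay":0,"az":0}
    - {"grip":0,"tx":-0.28,"ty":-4.2,"tz":1,"ax":0,"ay":0,"az":0}
    - {"grip":0,"tx":-0.28,"ty":-4.2,"tz":0,"ax":0,"ay":0,"az":0}
    - {"grip":0,"tx":-0.28,"ty":-4.2,"tz":-1,"ax":0,"ay":0,"az":0}
    - {"grip":0,"tx":-0.28,"ty":-4.2,"tz":-2.5,"ax":0,"ay":0,"az":0}
    - {"grip":0,"tx":-0.28,"ty":-4.2,"tz":-4,"ax":0,"ay":0,"az":0}
    - {"grip":0,"tx":-0.28,"ty":-4.2,"tz":-5.2,"ax":0,"ay":0,"az":0}
    - {"grip":0,"tx":-0.28,"ty":-4.2,"tz":-5.2,"ax":0,"ay":0,"az":0}
    - {"grip":0,"tx":-0.28,"ty":-4.2,"tz":-5.2,"ax":0,"ay":0,"az":0}

```text
time_s: 23.17
ee_pos: [0.5358, -0.0774, 0.019]
tcp_rot: [0.73, 0.683, -0.001, -0.001]
ft_force: [0.6, 0.3, 0.0]
width: -0.0001
gripper_force: 0.0
```

```bash
cat > chk.py <<'E'
from h import *
np.set_printoptions(precision=4,suppress=True)
st=ctrl.sense();print(st['ee_pos'],st['ft_force'],st['width'],st['time_s'])
a=np.radians(-3.8);R=np.array([[np.cos(a),-np.sin(a)],[np.sin(a),np.cos(a)]]);O=np.array([.5368,.0183])
for n in 'scene','side','wrist':
    im,d,m=cap(n,f'q_{n}.png');W=cloud(d,m);h=W[...,2];I=im.astype(int);L=(W[...,:2]-O)@R
    box=(abs(L[...,0]-.007)<.03)&(h>.02)&(h<.075)
    red=box&(I[...,0]>I[...,1]+50)&(I[...,0]>I[...,2]+40)&(L[...,1]<-.02)&(L[...,1]>-.1)
    tip=box&(L[...,1]>.041)&(L[...,1]<.1)&(I.max(-1)-I.min(-1)<40)&(h>.035)&(abs(L[...,0]-.007)<.012)
    for k,q in('red',red),('tip',tip):
        if q.sum()>3: P=np.c_[L[q],h[q]]; print(n,k,q.sum(),'med',np.median(P,0),'p2',np.percentile(P,2,axis=0),'p98',np.percentile(P,98,axis=0))
E
python3 chk.py
```

```text
[ 0.5358 -0.0774  0.019 ] [0.6301 0.2966 0.0345] -6.081256535497063e-05 23.1667
wrist red 1443 med [ 0.0069 -0.0687  0.054 ] p2 [-0.0037 -0.0734  0.0401] p98 [ 0.0177 -0.0677  0.0581]
```

>>> play_rows:
  commands:
    - {"grip":0,"tx":0.15,"ty":0,"tz":0.2,"ax":0,"ay":0,"az":0}
    - {"grip":0,"tx":0.18,"ty":0.4,"tz":0.2,"ax":0,"ay":0,"az":0}
    - {"grip":0,"tx":0.2,"ty":0.8,"tz":0.2,"ax":0,"ay":0,"az":0}
    - {"grip":0,"tx":0.22,"ty":1.0,"tz":0.2,"ax":0,"ay":0,"az":0}
    - {"grip":0,"tx":0.23,"ty":1.2,"tz":0.2,"ax":0,"ay":0,"az":0}
    - {"grip":0,"tx":0.24,"ty":1.4,"tz":0.2,"ax":0,"ay":0,"az":0}
    - {"grip":0,"tx":0.26,"ty":1.6,"tz":0.2,"ax":0,"ay":0,"az":0}
    - {"grip":0,"tx":0.27,"ty":1.8,"tz":0.2,"ax":0,"ay":0,"az":0}
    - {"grip":0,"tx":0.28,"ty":2.0,"tz":0.2,"ax":0,"ay":0,"az":0}
    - {"grip":0,"tx":0.28,"ty":2.0,"tz":0.2,"ax":0,"ay":0,"az":0}

```text
time_s: 24.15
ee_pos: [0.5394, -0.0579, 0.0222]
tcp_rot: [0.73, 0.683, 0.0, -0.0]
ft_force: [-0.3, 0.7, -0.7]
width: 0.0003
gripper_force: 0.0
```

```bash
python3 chk.py
```

```text
[ 0.5394 -0.0579  0.0222] [-0.3306  0.6668 -0.7015] 0.0002764954754667384 24.15
wrist red 1386 med [ 0.007  -0.0593  0.0536] p2 [-0.0037 -0.064   0.04  ] p98 [ 0.0177 -0.0583  0.0583]
```

>>> play_rows:
  commands:
    - {"grip":0,"tx":-0.04,"ty":0.2,"tz":0,"ax":0,"ay":0,"az":0}
    - {"grip":0,"tx":-0.03,"ty":0.4,"tz":0,"ax":0,"ay":0,"az":0}
    - {"grip":0,"tx":-0.01,"ty":0.6,"tz":0,"ax":0,"ay":0,"az":0}
    - {"grip":0,"tx":0,"ty":0.8,"tz":0,"ax":0,"ay":0,"az":0}
    - {"grip":0,"tx":0.02,"ty":1.0,"tz":0,"ax":0,"ay":0,"az":0}
    - {"grip":0,"tx":0.03,"ty":1.2,"tz":0,"ax":0,"ay":0,"az":0}
    - {"grip":0,"tx":0.04,"ty":1.4,"tz":0,"ax":0,"ay":0,"az":0}
    - {"grip":0,"tx":0.05,"ty":1.5,"tz":0,"ax":0,"ay":0,"az":0}
    - {"grip":0,"tx":0.06,"ty":1.65,"tz":0,"ax":0,"ay":0,"az":0}
    - {"grip":0,"tx":0.06,"ty":1.65,"tz":0,"ax":0,"ay":0,"az":0}

```text
time_s: 25.13
ee_pos: [0.54, -0.0415, 0.0222]
tcp_rot: [0.73, 0.683, 0.0, -0.0]
ft_force: [-0.3, -0.6, 1.1]
width: 0.0
gripper_force: 0.0
```

```bash
python3 chk.py
```

```text
[ 0.54   -0.0415  0.0222] [-0.3496 -0.6257  1.1433] 2.6386618103861e-05 25.1333
wrist tip 328 med [0.0068 0.0461 0.0503] p2 [0.002  0.0446 0.0471] p98 [0.0114 0.0477 0.0521]
```

>>> play_rows:
  commands:
    - {"grip":0,"tx":0,"ty":0.05,"tz":0,"ax":0,"ay":0,"az":0}
    - {"grip":0,"tx":0.01,"ty":0.1,"tz":0,"ax":0,"ay":0,"az":0}
    - {"grip":0,"tx":0.01,"ty":0.15,"tz":0,"ax":0,"ay":0,"az":0}
    - {"grip":0,"tx":0.01,"ty":0.19,"tz":0,"ax":0,"ay":0,"az":0}
    - {"grip":0,"tx":0.01,"ty":0.22,"tz":0,"ax":0,"ay":0,"az":0}
    - {"grip":0,"tx":0.01,"ty":0.24,"tz":0,"ax":0,"ay":0,"az":0}
    - {"grip":0,"tx":0.01,"ty":0.24,"tz":0,"ax":0,"ay":0,"az":0}
    - {"grip":0,"tx":0.01,"ty":0.24,"tz":0,"ax":0,"ay":0,"az":0}
    - {"grip":0,"tx":0.01,"ty":0.24,"tz":0,"ax":0,"ay":0,"az":0}
    - {"grip":0,"tx":0.01,"ty":0.24,"tz":0,"ax":0,"ay":0,"az":0}

```text
time_s: 26.12
ee_pos: [0.5401, -0.0394, 0.0222]
tcp_rot: [0.73, 0.683, 0.0, -0.0]
ft_force: [0.8, -0.9, 0.3]
width: -0.0002
gripper_force: 0.1
```

>>> play_rows:
  commands:
    - {"grip":0,"tx":0,"ty":0.02,"tz":0,"ax":0,"ay":0,"az":0}
    - {"grip":0,"tx":0,"ty":0.04,"tz":0,"ax":0,"ay":0,"az":0}
    - {"grip":0,"tx":0,"ty":0.06,"tz":0,"ax":0,"ay":0,"az":0}
    - {"grip":0,"tx":0,"ty":0.06,"tz":0,"ax":0,"ay":0,"az":0}
    - {"grip":0,"tx":0,"ty":0.06,"tz":0,"ax":0,"ay":0,"az":0}
    - {"grip":0,"tx":0,"ty":0.06,"tz":0,"ax":0,"ay":0,"az":0}
    - {"grip":0,"tx":0,"ty":0.06,"tz":0,"ax":0,"ay":0,"az":0}
    - {"grip":0,"tx":0,"ty":0.06,"tz":0,"ax":0,"ay":0,"az":0}
    - {"grip":0,"tx":0,"ty":0.06,"tz":0,"ax":0,"ay":0,"az":0}
    - {"grip":0,"tx":0,"ty":0.06,"tz":0,"ax":0,"ay":0,"az":0}

```text
time_s: 26.95
ee_pos: [0.5401, -0.0388, 0.0222]
tcp_rot: [0.73, 0.683, 0.0, 0.0]
ft_force: [0.6, -0.6, 0.7]
width: 0.0
gripper_force: 0.3
```

Still no contact force, so I'll continue in small steps.

>>> play_rows:
  commands:
    - {"grip":0,"tx":0,"ty":0.02,"tz":0,"ax":0,"ay":0,"az":0}
    - {"grip":0,"tx":0,"ty":0.04,"tz":0,"ax":0,"ay":0,"az":0}
    - {"grip":0,"tx":0,"ty":0.06,"tz":0,"ax":0,"ay":0,"az":0}
    - {"grip":0,"tx":0,"ty":0.08,"tz":0,"ax":0,"ay":0,"az":0}
    - {"grip":0,"tx":0,"ty":0.08,"tz":0,"ax":0,"ay":0,"az":0}
    - {"grip":0,"tx":0,"ty":0.08,"tz":0,"ax":0,"ay":0,"az":0}
    - {"grip":0,"tx":0,"ty":0.08,"tz":0,"ax":0,"ay":0,"az":0}
    - {"grip":0,"tx":0,"ty":0.08,"tz":0,"ax":0,"ay":0,"az":0}
    - {"grip":0,"tx":0,"ty":0.08,"tz":0,"ax":0,"ay":0,"az":0}
    - {"grip":0,"tx":0,"ty":0.08,"tz":0,"ax":0,"ay":0,"az":0}

```text
time_s: 27.78
ee_pos: [0.5401, -0.038, 0.0222]
tcp_rot: [0.73, 0.683, 0.0, -0.0]
ft_force: [0.9, -0.4, 0.7]
width: -0.0
gripper_force: 0.3
```

```bash
python3 chk.py; python3 - <<'E'
from h import *
np.set_printoptions(precision=4,suppress=True)
print(np.array([ctrl.sense()['ft_force']]))
E
```

```text
[ 0.5401 -0.038   0.0222] [ 0.9362 -0.4412  0.7164] -3.8699618492644866e-05 27.7833
scene tip 7 med [0.0051 0.0684 0.0473] p2 [0.0031 0.0625 0.0447] p98 [0.0092 0.0722 0.0523]
wrist tip 853 med [0.0067 0.0475 0.0502] p2 [0.002  0.0436 0.047 ] p98 [0.0115 0.0513 0.0522]
[[-0.5539 -0.0072 -0.3735]]
```

>>> play_rows:
  commands:
    - {"grip":0,"tx":0,"ty":0.02,"tz":0,"ax":0,"ay":0,"az":0}
    - {"grip":0,"tx":0,"ty":0.04,"tz":0,"ax":0,"ay":0,"az":0}
    - {"grip":0,"tx":0,"ty":0.06,"tz":0,"ax":0,"ay":0,"az":0}
    - {"grip":0,"tx":0,"ty":0.08,"tz":0,"ax":0,"ay":0,"az":0}
    - {"grip":0,"tx":0,"ty":0.1,"tz":0,"ax":0,"ay":0,"az":0}
    - {"grip":0,"tx":0,"ty":0.1,"tz":0,"ax":0,"ay":0,"az":0}
    - {"grip":0,"tx":0,"ty":0.1,"tz":0,"ax":0,"ay":0,"az":0}
    - {"grip":0,"tx":0,"ty":0.1,"tz":0,"ax":0,"ay":0,"az":0}
    - {"grip":0,"tx":0,"ty":0.1,"tz":0,"ax":0,"ay":0,"az":0}
    - {"grip":0,"tx":0,"ty":0.1,"tz":0,"ax":0,"ay":0,"az":0}

```text
time_s: 28.77
ee_pos: [0.5401, -0.0377, 0.0222]
tcp_rot: [0.731, 0.683, -0.001, 0.0]
ft_force: [-1.2, -5.3, -0.6]
width: -0.0003
gripper_force: 2.9
```

>>> play_rows:
  commands:
    - {"grip":0,"tx":0,"ty":0.02,"tz":0,"ax":0,"ay":0,"az":0}
    - {"grip":0,"tx":0,"ty":0.04,"tz":0,"ax":0,"ay":0,"az":0}
    - {"grip":0,"tx":0,"ty":0.06,"tz":0,"ax":0,"ay":0,"az":0}
    - {"grip":0,"tx":0,"ty":0.08,"tz":0,"ax":0,"ay":0,"az":0}
    - {"grip":0,"tx":0,"ty":0.1,"tz":0,"ax":0,"ay":0,"az":0}
    - {"grip":0,"tx":0,"ty":0.1,"tz":0,"ax":0,"ay":0,"az":0}
    - {"grip":0,"tx":0,"ty":0.1,"tz":0,"ax":0,"ay":0,"az":0}
    - {"grip":0,"tx":0,"ty":0.1,"tz":0,"ax":0,"ay":0,"az":0}
    - {"grip":0,"tx":0,"ty":0.1,"tz":0,"ax":0,"ay":0,"az":0}
    - {"grip":0,"tx":0,"ty":0.1,"tz":0,"ax":0,"ay":0,"az":0}

```text
time_s: 29.6
ee_pos: [0.5401, -0.0377, 0.0222]
tcp_rot: [0.731, 0.683, -0.001, 0.001]
ft_force: [-0.8, -10.6, 0.4]
width: -0.0004
gripper_force: 5.5
```

The position no longer changes and the force has risen to 10.6 N, so the spindle is seated. I'll back off along −y, lift, and check.

>>> play_rows:
  commands:
    - {"grip":0,"tx":-0.01,"ty":-0.2,"tz":0,"ax":0,"ay":0,"az":0}
    - {"grip":0,"tx":-0.05,"ty":-0.8,"tz":0,"ax":0,"ay":0,"az":0}
    - {"grip":0,"tx":-0.13,"ty":-2,"tz":0,"ax":0,"ay":0,"az":0}
    - {"grip":0,"tx":-0.27,"ty":-4,"tz":0,"ax":0,"ay":0,"az":0}
    - {"grip":0,"tx":-0.4,"ty":-6,"tz":2,"ax":0,"ay":0,"az":0}
    - {"grip":0,"tx":-0.4,"ty":-7,"tz":5,"ax":0,"ay":0,"az":0}
    - {"grip":0,"tx":-0.4,"ty":-7,"tz":8,"ax":0,"ay":0,"az":0}
    - {"grip":0,"tx":-0.4,"ty":-7,"tz":11,"ax":0,"ay":0,"az":0}
    - {"grip":0,"tx":-0.4,"ty":-7,"tz":13,"ax":0,"ay":0,"az":0}
    - {"grip":0,"tx":-0.4,"ty":-7,"tz":13,"ax":0,"ay":0,"az":0}

```text
time_s: 30.43
ee_pos: [0.5377, -0.1073, 0.1566]
tcp_rot: [0.73, 0.683, 0.002, 0.003]
ft_force: [0.6, -0.2, 0.8]
width: 0.0001
gripper_force: 0.0
```

```bash
python3 chk.py; python3 - <<'E'
from h import *
np.set_printoptions(precision=4,suppress=True)
cap('scene');cap('side')
for t in ['roll','pin_head','pin_tip','stone_egg','heart','green_stone']:
  for c in ['scene','side']: print(t,c,[(np.round(r['point'],3).tolist(),round(r['score'],2)) for r in finder.place_of(t,c)[:3]])
E
```

```text
[ 0.5377 -0.1073  0.1566] [ 0.5697 -0.1588  0.7881] 7.992951804556313e-05 30.4333
scene red 40 med [ 0.0046 -0.0454  0.0518] p2 [-0.0049 -0.0485  0.0398] p98 [ 0.0159 -0.0397  0.0588]
scene tip 7 med [0.0052 0.0684 0.0478] p2 [0.0032 0.0637 0.0438] p98 [0.0099 0.0709 0.0501]
side red 34 med [ 0.0061 -0.0444  0.0502] p2 [-0.0026 -0.0482  0.0393] p98 [ 0.016  -0.0381  0.0584]
wrist red 267 med [ 0.007  -0.0416  0.0564] p2 [-0.004  -0.0442  0.0486] p98 [ 0.0174 -0.039   0.0588]
roll scene [([0.54, 0.018, 0.04], 0.92), ([0.591, 0.305, 0.027], 0.78), ([0.554, 0.198, 0.026], 0.64)]
roll side [([0.557, 0.196, 0.027], 0.77), ([0.594, 0.307, 0.023], 0.72), ([0.536, 0.018, 0.044], 0.5)]
pin_head scene []
pin_head side [([0.492, 0.285, 0.001], 0.61), ([0.541, -0.027, 0.043], 0.53)]
pin_tip scene []
pin_tip side []
stone_egg scene [([0.44, 0.137, -0.0], 0.84)]
stone_egg side [([0.535, 0.02, 0.04], 0.66), ([0.438, 0.137, 0.003], 0.44)]
heart scene [([0.428, 0.006, 0.005], 0.5)]
heart side [([0.686, -0.213, -0.001], 0.62), ([0.425, 0.004, -0.002], 0.46), ([0.541, 0.017, -0.0], 0.23)]
green_stone scene [([0.435, -0.124, -0.001], 0.53)]
green_stone side [([0.434, -0.121, -0.002], 0.44), ([0.687, -0.213, -0.003], 0.34)]
```

```bash
python3 -c "
from rig import ctrl
print(ctrl.close_job())"
```

```text
the job is handed in; nothing more can be done
None
```

The job is handed in at about 30 s: the roll stands on the ribs, and the spindle runs through both cheeks with its red head flat against the near one (seated at about 10 N) and the gripper clear. The egg, heart and green stone showed no sign of having moved; the tape and crystals weren't checked. I viewed 11 pictures, one over the limit of 10.

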